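# Unpack the test-station stack

## Robot

A 6-joint arm with a two-finger parallel gripper is mounted at the origin on the work surface. World frame = base frame: x ahead of the robot, y to its left, z up, the work surface at z = 0. Lengths are in m, angles in rad, forces in N, time in s.
With the tool pointing down it reaches from about 0.25 to 0.725 m from the base axis. Payload 9.7 kg.
Tool frame: the origin (TCP) lies at the very end of the fingers, on their centre line; the grasp point (between the pads) lies 19 mm behind it; z points along the fingers, y is the direction in which the jaws open and shut (so a half turn about z gives the same grasp; the last joint's range is limited). The gripper opens to 85 mm and grips with 20 to 120 N. Pads are 22 mm wide; open, the fingers measure 114 mm over their backs; the gripper's body (76 mm by 85 mm) begins 54 mm behind the grasp point. The pads swing forward as they close: fully open they stand 13 mm farther back than shut.
Start: joints at [1.17, 0.087, 0.176, 1.66, 0, 1.571], TCP at [0.215, 0.506, 0.2] pointing down, gripper open.
Joint ranges: [-3.13, 3.13], [-0.85, 1.81], [-1.15, 1.24], [-2.2, 2.28], [-1.44, 1.52], [-3.14, 3.14]. Speed limits (rad/s): [2.22, 2.22, 2.57, 3.14, 3.14, 3.14].

## Interface

Orientations are given as a 3x3 rotation matrix whose columns are the frame's x, y, z axes.
In Python, from workcell import robot gives the robot as it stands. The module is installed in compiled form; this text tells all that it offers.
- The arm moves only by the shell command python3 -m crank 'ROWS' [FORCE]. ROWS is JSON, a list of rows, each an object with "offset": the shift along the world's x, y, z in m, a list of three; "twist": the turn, a rotation vector about the world's x, y, z in rad, a list of three; "jaw": the opening, from 0 (shut) to 1 (fully open). A call has 1 to 5 rows; each row is the pose to reach, as a shift and turn from the pose commanded when the call began; what a row does not reach only later rows make up. A row lasts 1/8 s, in which the tool goes at most 62.5 mm and 10.7 degrees, less where a joint would pass 70% of its speed; a pose out of reach is approached as far as the arm can. A call with a gripper value outside its range is refused whole. The fingers move at their own pace and stop on an object; FORCE is the grip in N (left out, the last holds). Time passes only in rows, so rows that repeat a pose let the fingers close. It gives the time, the measured TCP pose, the force and the opening at its end, in the units of the state.
- robot.state(): the state, without advancing time (a new reading comes with each control period).
- robot.grab_frame(name): name is "side" or "top" or "wrist"; returns the picture (480x640x3 uint8, blue, green, red); there is no depth.
- robot.camera_params(name): a dict with "fx", "fy", "cx", "cy" (pixels), "k1" (the pictures are not rectified: a ray, as slopes to the right and down, at radius r is drawn at 1 + k1 r^2 times it, then the intrinsics apply), "R" (3x3) and "t" (3): a world point X has camera coordinates R X + t. Camera axes: x right, y down, z forward; pixel columns grow to the right and rows downward; lengths in m; the calibration is good to about 2 mm. A picture is of the moment at which its call begins: read the wrist's pose just before it. camera_params takes no time and is no camera call; for the wrist camera it gives the pose at the moment of the call.
- robot.finish_job(): hands the job in, once; it reports no verdict.
The state is a dict: "time": time; "q": joint angles; "qvel": joint speeds; "joint_torque": joint torques, N m; "tool_pos": TCP position; "eef_rot": TCP orientation; "wrist_force": force on the tool from outside, world axes, zero at the start; "torque": the same for the moment, N m; "width": finger opening in m.
Only numpy, scipy, OpenCV 4.12 (cv2) and the standard library are available. Lean on these libraries where they do the work, as an engineer would, in place of code of your own. Each camera call takes 0.05 s, during which the arm holds its last target. There are 200 camera calls.

## Task

Take the stack apart from the top down and set up the test station: the red-lidded jar upright inside the red coaster, then the meter in its black dock with the yellow lips, then the green box on the green tray, and last the blue box on the blue tray. Centre each thing in its place, lying flat and lined up with it, set it down without dropping or tipping it, and let go of it before you take the next. Do not disturb the tube rack or the amber bottle.

Things in the scene. Friction and masses are not known exactly. Their poses are not given: they have to be found in the camera images.
- jar: control-sample jar, white with a red lid, plain upright cylinder 30 mm in diameter, 36 mm tall, about 50 g; at the start the top of the stack, standing on the meter. Origin at the centre of its underside, z up; round, its yaw does not matter.
- meter: hand-held test meter, a flat white block with a dark screen on top and a black end at -x, 72 (x) x 44 (y) x 20 (z) mm, about 100 g; second from the top, lying on the green box. Origin at the centre of its underside, z up; x along its length.
- green_box: green closed carton with white labels on its sides, 96 (x) x 56 (y) x 28 (z) mm, about 160 g, rigid; third from the top, lying on the blue box. Origin at the centre of its underside, z up; x along its length.
- blue_box: blue closed carton with white labels on its sides, 124 (x) x 66 (y) x 36 (z) mm, about 300 g, rigid; bottom of the stack, on the table. Origin at the centre of its underside, z up; x along its length.
- coaster: round red coaster, fixed to the table, 76 mm over all: a flat floor 4 mm above the table inside a low rim about 5 mm wide and 8 mm tall; the recess is 66 mm across. Origin at the centre of its underside, at table height. Place of the jar.
- dock: black meter dock, fixed to the table, 116 (x) x 56 (y) mm: a flat floor 4 mm above the table, with a yellow lip 6 mm thick and 10 mm tall (above the table) across each end; 104 mm between the lips; the long sides are open. Origin at the centre of its underside, at table height; x along its length. Place of the meter (either end first).
- green_tray: green tray, fixed to the table, 140 (x) x 68 (y) mm: a flat floor 4 mm above the table, with a lip 6 mm thick and 10 mm tall across each end; 128 mm between the lips; the long sides are open. Origin at the centre of its underside, at table height; x along its length. Place of the green box (either way round).
- blue_tray: blue tray, fixed to the table, 168 (x) x 78 (y) mm: a flat floor 4 mm above the table, with a lip 6 mm thick and 10 mm tall across each end; 156 mm between the lips; the long sides are open. Origin at the centre of its underside, at table height; x along its length. Place of the blue box (either way round).
- tube_rack: loose grey rack, 100 (x) x 32 (y) mm, with four upright blood tubes with purple caps, 88 mm tall in all; a bystander to leave alone. Origin at the centre of its underside, on the table.
- amber_bottle: loose amber bottle with a white cap, 40 mm in diameter, 85 mm tall; a bystander to leave alone. Origin at the centre of its underside, on the table.

How it is judged:
On the way, in this order (a step that is already met when the one before it is completed fails the run):
1. the red-lidded jar stands released inside the red coaster (horizontal distance between jar and coaster below 0.015 m and z of jar in the frame of coaster between 0.001 and 0.0075 m and angle between jar's own z axis and vertical below 0.08 rad and linear speed of jar below 0.03 m/s and angular speed of jar below 0.3 rad/s and contact force between the fingers and jar below 0.05 N), for 0.2 s.
2. the meter lies released, lined up in its black dock (horizontal distance between meter and dock below 0.015 m and z of meter in the frame of dock between 0.001 and 0.0075 m and angle between meter's own z axis and vertical below 0.08 rad and angle between the x axis of meter and the x axis of dock, either way round below 0.25 rad and linear speed of meter below 0.03 m/s and angular speed of meter below 0.3 rad/s and contact force between the fingers and meter below 0.05 N), for 0.2 s.
3. the green box lies released, lined up on the green tray (horizontal distance between green_box and green_tray below 0.015 m and z of green_box in the frame of green_tray between 0.001 and 0.0075 m and angle between green_box's own z axis and vertical below 0.08 rad and angle between the x axis of green_box and the x axis of green_tray, either way round below 0.25 rad and linear speed of green_box below 0.03 m/s and angular speed of green_box below 0.3 rad/s and contact force between the fingers and green_box below 0.05 N), for 0.2 s.
4. the blue box lies released, lined up on the blue tray (horizontal distance between blue_box and blue_tray below 0.015 m and z of blue_box in the frame of blue_tray between 0.001 and 0.0075 m and angle between blue_box's own z axis and vertical below 0.08 rad and angle between the x axis of blue_box and the x axis of blue_tray, either way round below 0.25 rad and linear speed of blue_box below 0.03 m/s and angular speed of blue_box below 0.3 rad/s and contact force between the fingers and blue_box below 0.05 N), for 0.2 s.
At the end, for the whole second after the job is handed in: Jar on coaster, meter in dock, each box on its tray: within 15 mm of the place's middle, flat on its floor (3 mm, 0.08 rad), meter and boxes lined up within 0.25 rad either way round, all released and at rest; tube rack and bottle upright within 20 mm of their starts (all of step 1 and all of step 2 and all of step 3 and all of step 4 and distance of each of tube_rack, amber_bottle from where it was at the start of the episode below 0.02 m and angle between each of tube_rack, amber_bottle's own z axis and vertical below 0.15 rad); the robot touches nothing.
It fails at once if the tube rack is shifted by more than 20 mm or tipped over (distance of tube_rack from where it was at the start of the episode above 0.02 m or angle between tube_rack's own z axis and vertical above 0.4 rad).
It fails at once if the amber bottle is shifted by more than 20 mm or tipped over (distance of amber_bottle from where it was at the start of the episode above 0.02 m or angle between amber_bottle's own z axis and vertical above 0.4 rad).
It fails at once if one of the four things is dropped from more than about 2 cm (moves faster than 0.6 m/s with no finger on it) ((linear speed of jar above 0.6 m/s and contact force between the fingers and jar below 0.05 N) or (linear speed of meter above 0.6 m/s and contact force between the fingers and meter below 0.05 N) or (linear speed of green_box above 0.6 m/s and contact force between the fingers and green_box below 0.05 N) or (linear speed of blue_box above 0.6 m/s and contact force between the fingers and blue_box below 0.05 N)).
It fails at once if one of the four things is tipped over (more than 45 degrees) (angle between any of jar, meter, green_box, blue_box's own z axis and vertical above 0.8 rad).
It also fails if it takes over 112 s, if anything falls off the work surface, if the arm or the gripper's body presses on something with over 40 N, if the wrist force passes 120 N, or if a joint passes its speed limit or range.

## Working session

There is one attempt and no reset: what is moved stays moved. The work goes in short steps, Python scripts to look and compute and a shell command to move; the robot and the scene stay as the last step left them, time stands still between calls to the robot, and variables do not carry over. Pictures are saved under pics/ and viewed, about 12 in all and at most 16, crops included, and the job is handed in when it is done.

```bash
mkdir -p pics; python3 - <<'E'
from workcell import robot
import cv2,numpy as np
for n in("top","side"):
    cv2.imwrite(f"pics/{n}0.png",robot.grab_frame(n)); p=robot.camera_params(n); print(n,{k:np.round(v,3).tolist() for k,v in p.items()})
s=robot.state(); print({k:np.round(v,3).tolist() for k,v in s.items()})
E
```

```text
top {'fx': 561.912, 'fy': 561.912, 'cx': 316.08, 'cy': 238.932, 'k1': -0.121, 'R': [[-0.008, -1.0, 0.002], [-0.996, 0.008, -0.085], [0.085, -0.003, -0.996]], 't': [-0.008, 0.506, 1.254]}
side {'fx': 443.993, 'fy': 443.993, 'cx': 312.163, 'cy': 237.556, 'k1': -0.114, 'R': [[0.78, -0.625, 0.022], [-0.405, -0.531, -0.745], [0.477, 0.572, -0.667]], 't': [-0.388, 0.273, 0.646]}
{'time': 0.1, 'q': [1.17, 0.087, 0.175, 1.66, 0.0, 1.571], 'qvel': [-0.001, -0.001, 0.003, 0.001, -0.0, 0.001], 'joint_torque': [0.002, -52.156, 46.565, 0.016, 0.0, -0.0], 'tool_pos': [0.214, 0.506, 0.2], 'eef_rot': [[-0.921, 0.39, -0.0], [0.39, 0.921, -0.001], [0.0, -0.001, -1.0]], 'wrist_force': [-0.825, -0.602, 0.179], 'torque': [0.037, 0.005, 0.002], 'width': 0.085}
```

View pics/top0.png

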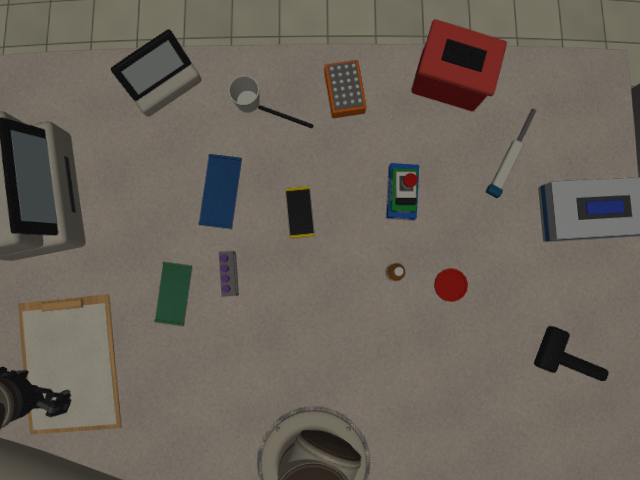

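View pics/side0.png

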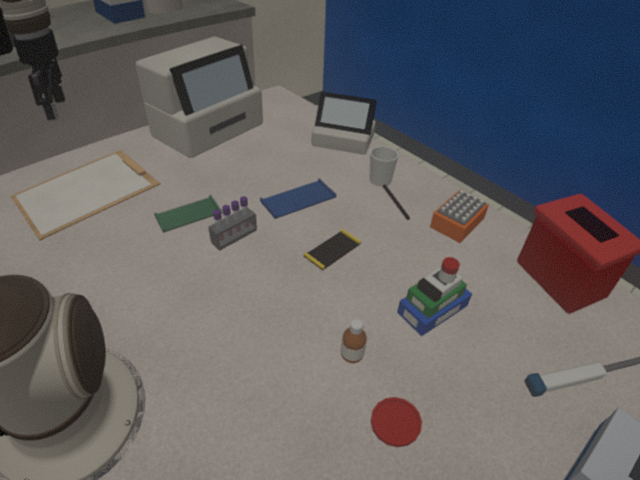

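```bash
cat > h.py <<'E'
import cv2,numpy as np
from workcell import robot
def unproj(p,px,z):
    px=np.atleast_2d(np.float64(px)); K=np.array([[p["fx"],0,p["cx"]],[0,p["fy"],p["cy"]],[0,0,1]])
    n=cv2.undistortPoints(px[:,None],K,np.array([p["k1"],0,0,0]))[:,0]
    # k1 model per task: drawn = (1+k1 r^2) * ray  == OpenCV's
    R=np.array(p["R"]);t=np.array(p["t"]); d=np.c_[n,np.ones(len(n))]@R; c=-R.T@t
    return c+d*((z-c[2])/d[:,2])[:,None]
def proj(p,X):
    K=np.array([[p["fx"],0,p["cx"]],[0,p["fy"],p["cy"]],[0,0,1]])
    return cv2.projectPoints(np.float64(X).reshape(-1,1,3),cv2.Rodrigues(np.array(p["R"]))[0],np.array(p["t"]),K,np.array([p["k1"],0,0,0]))[0][:,0]
def rect(p,mask,z):
    """largest blob -> centre, sides, yaw of long side (world, at height z)"""
    c=max(cv2.findContours(mask.astype(np.uint8),0,1)[0],key=cv2.contourArea)[:,0]
    w=unproj(p,c,z)[:,:2]; b=cv2.boxPoints(cv2.minAreaRect((w*1000).astype(np.float32)))/1000
    e=[b[1]-b[0],b[2]-b[1]]; l=max(e,key=np.linalg.norm); a=np.arctan2(l[1],l[0])
    return np.round(b.mean(0),4),np.round(sorted(map(np.linalg.norm,e)),4),round((a+np.pi/2)%np.pi-np.pi/2,3)
E
python3 - <<'E'
from h import *
im=cv2.imread("pics/top0.png");p=robot.camera_params("top")
hsv=cv2.cvtColor(im,cv2.COLOR_BGR2HSV);H,S,V=[hsv[...,i].astype(int) for i in range(3)]
def win(m,x0,x1,y0,y1):
    o=np.zeros_like(m);o[y0:y1,x0:x1]=m[y0:y1,x0:x1];return o
red=((H<8)|(H>172))&(S>130)
print("coaster",rect(p,win(red,425,480,260,310),.008))
print("jarlid",rect(p,win(red,390,425,165,200),.120))
print("green",rect(p,win((H>50)&(H<90)&(S>80),150,195,255,330),.006))
print("blue",rect(p,win((H>95)&(H<125)&(S>110),190,250,145,235),.006))
print("dock",rect(p,win((V<70)|((H>20)&(H<35)&(S>130)),280,320,180,243),.006))
print("rack",rect(p,win((S>60)&(H>120)&(H<165),215,245,245,300),.085))
print("bottle",rect(p,win((S>80)&(H<25),380,412,258,285),.05), unproj(p,[399,271],.085))
print("stackbox",rect(p,win((H>95)&(H<125)&(S>110),380,425,150,225),.036))
print("greenbox",rect(p,win((H>45)&(H<90)&(S>100),380,425,150,225),.064))
w=robot.camera_params("wrist");print({k:np.round(v,3).tolist() for k,v in w.items()}, -np.array(w["R"]).T@w["t"])
a=cv2.resize(im[150:230,365:445],None,fx=7,fy=7,interpolation=cv2.INTER_CUBIC);cv2.imwrite("pics/crop0.png",a)
E
```

```text
coaster (array([ 0.3997, -0.3204], dtype=float32), array([0.0748, 0.075 ], dtype=float32), np.float32(-0.939))
jarlid (array([ 0.6229, -0.2123], dtype=float32), array([0.0257, 0.0282], dtype=float32), np.float32(-0.025))
green (array([0.3841, 0.3175], dtype=float32), array([0.0666, 0.1371], dtype=float32), np.float32(-0.133))
blue (array([0.622 , 0.2103], dtype=float32), array([0.0759, 0.1668], dtype=float32), np.float32(-0.134))
dock (array([0.5708, 0.0258], dtype=float32), array([0.055 , 0.1164], dtype=float32), np.float32(0.087))
rack (array([0.4397, 0.1872], dtype=float32), array([0.0154, 0.0165], dtype=float32), np.float32(1.107))
bottle (array([ 0.4301, -0.1885], dtype=float32), array([0.0356, 0.0377], dtype=float32), np.float32(-0.017)) [[ 0.43017908 -0.18993428  0.085     ]]
stackbox (array([ 0.613 , -0.2093], dtype=float32), array([0.0675, 0.126 ], dtype=float32), np.float32(-0.074))
greenbox (array([ 0.611 , -0.2079], dtype=float32), array([0.0561, 0.0976], dtype=float32), np.float32(-0.053))
{'fx': 373.367, 'fy': 373.367, 'cx': 318.206, 'cy': 239.951, 'k1': -0.011, 'R': [[0.391, 0.92, -0.001], [0.87, -0.37, 0.326], [0.3, -0.128, -0.945]], 't': [-0.548, -0.042, 0.383]} [0.13599499 0.53823814 0.37485847]
```

View pics/crop0.png

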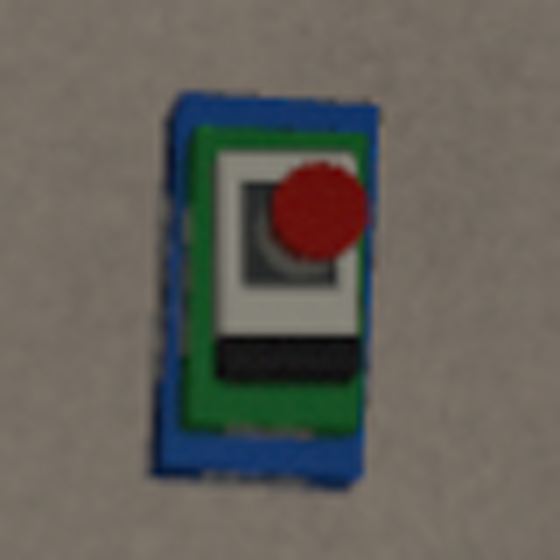

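The stack lines up roughly along x: lid at crop (320,210), meter's black end towards the robot, green and blue beneath, with yaws near zero. Next I'll move over the stack for a close wrist view.

```bash
R='python3 -m crank'
python3 -m crank '[{"offset":[0.02,-0.04,0.01],"twist":[0,0,0.02],"jaw":1},{"offset":[0.05,-0.09,0.03],"twist":[0,0,0.05],"jaw":1},{"offset":[0.08,-0.14,0.03],"twist":[0,0,0.08],"jaw":1},{"offset":[0.11,-0.19,0.03],"twist":[0,0,0.1],"jaw":1},{"offset":[0.135,-0.24,0.03],"twist":[0,0,0.12],"jaw":1}]' 40
python3 -m crank '[{"offset":[0.027,-0.048,0],"twist":[0,0,0.03],"jaw":1},{"offset":[0.054,-0.096,0],"twist":[0,0,0.06],"jaw":1},{"offset":[0.081,-0.144,0],"twist":[0,0,0.08],"jaw":1},{"offset":[0.108,-0.192,0],"twist":[0,0,0.1],"jaw":1},{"offset":[0.135,-0.24,0],"twist":[0,0,0.12],"jaw":1}]'
python3 -m crank '[{"offset":[0.027,-0.048,0],"twist":[0,0,0.03],"jaw":1},{"offset":[0.054,-0.096,0],"twist":[0,0,0.06],"jaw":1},{"offset":[0.081,-0.144,0],"twist":[0,0,0.08],"jaw":1},{"offset":[0.108,-0.192,0],"twist":[0,0,0.1],"jaw":1},{"offset":[0.126,-0.236,0],"twist":[0,0,0.11],"jaw":1}]'
python3 -m crank '[{"offset":[0,0,0],"twist":[0,0,0],"jaw":1},{"offset":[0,0,0],"twist":[0,0,0],"jaw":1}]'
python3 - <<'E'
from h import *
s=robot.state();p=robot.camera_params("wrist");im=robot.grab_frame("wrist");cv2.imwrite("pics/w1.png",im)
np.savez("w1.npz",**p);print(s["time"],np.round(s["q"],3),np.round(s["tool_pos"],4),np.round(s["eef_rot"],3).tolist(),s["width"])
hsv=cv2.cvtColor(im,cv2.COLOR_BGR2HSV);H,S,V=[hsv[...,i].astype(int) for i in range(3)]
for n,m,z in(("lid",((H<8)|(H>172))&(S>130),.12),("green",(H>45)&(H<90)&(S>100),.064),("blue",(H>95)&(H<125)&(S>110),.036)): print(n,rect(p,m,z))
E
```

```text
time: 0.72
tool_pos: [0.3502, 0.2647, 0.2299]
eef_rot: [[-0.961, 0.276, -0.0], [0.276, 0.961, -0.0], [0.0, -0.0, -1.0]]
wrist_force: [0.6, 0.1, -0.0]
width: 0.0854
time: 1.35
tool_pos: [0.4851, 0.0246, 0.23]
eef_rot: [[-0.987, 0.16, -0.0], [0.16, 0.987, 0.0], [0.0, 0.0, -1.0]]
wrist_force: [1.0, -0.3, -0.6]
width: 0.0854
time: 1.98
tool_pos: [0.6112, -0.2114, 0.2292]
eef_rot: [[-0.999, 0.051, -0.001], [0.051, 0.999, 0.0], [0.001, 0.0, -1.0]]
wrist_force: [0.6, 0.1, 0.1]
width: 0.0852
time: 2.22
tool_pos: [0.6104, -0.2094, 0.2297]
eef_rot: [[-0.999, 0.051, -0.001], [0.051, 0.999, 0.001], [0.001, 0.001, -1.0]]
wrist_force: [0.6, 0.5, -0.0]
width: 0.0854
2.225 [-0.331  0.349  0.543  1.766  0.    -0.279] [ 0.6104 -0.2094  0.2297] [[-0.999, 0.051, -0.001], [0.051, 0.999, 0.001], [0.001, 0.001, -1.0]] 0.0853613652709064
lid (array([ 0.7971, -0.2883], dtype=float32), array([0.1091, 0.1165], dtype=float32), np.float32(-0.107))
green (array([ 0.6119, -0.2077], dtype=float32), array([0.0557, 0.0974], dtype=float32), np.float32(-0.053))
blue (array([ 0.6142, -0.2099], dtype=float32), array([0.065 , 0.1253], dtype=float32), np.float32(-0.074))
```

View pics/w1.png

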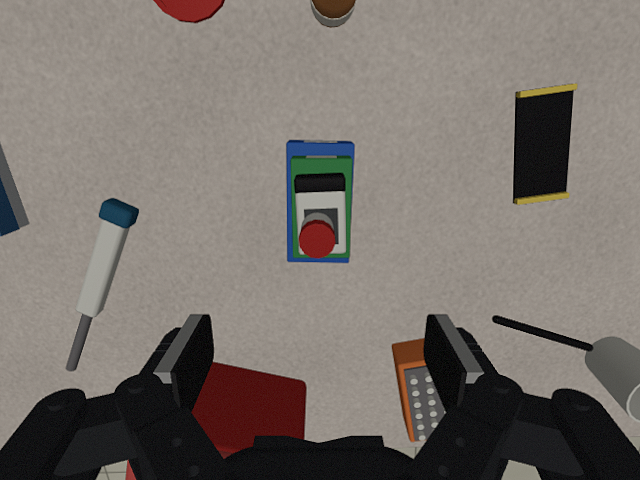

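```bash
python3 - <<'E'
from h import *
p=dict(np.load("w1.npz"));im=cv2.imread("pics/w1.png")
hsv=cv2.cvtColor(im,cv2.COLOR_BGR2HSV);H,S,V=[hsv[...,i].astype(int) for i in range(3)]
def win(m,x0,x1,y0,y1):
    o=np.zeros_like(m);o[y0:y1,x0:x1]=m[y0:y1,x0:x1];return o
red=((H<8)|(H>172))&(S>130)
print("lid",rect(p,win(red,285,350,205,262),.12))
g=cv2.dilate(win((H>45)&(H<90)&(S>100),285,356,140,265).astype(np.uint8),None)
m=win(((S<90)|red)&(g==0),294,349,165,256)
print("meter",rect(p,m,.084))
# far-side edges: left/right edge lines of the meter between rows 205 and 215
print(unproj(p,[[296,192],[344,192],[296,250],[345,250]],.084).round(4).tolist())
print("dock",rect(p,win((V<60)|((H>20)&(H<35)&(S>130)),500,585,75,210),.006))
cv2.imwrite("pics/w1c.png",cv2.resize(im[130:270,270:370],None,fx=4,fy=4,interpolation=cv2.INTER_CUBIC))
E
```

```text
lid (array([ 0.6224, -0.212 ], dtype=float32), array([0.0291, 0.0315], dtype=float32), np.float32(-0.053))
meter (array([ 0.6138, -0.2084], dtype=float32), array([0.0425, 0.074 ], dtype=float32), np.float32(-0.011))
[[0.5907, -0.2286, 0.084], [0.5929, -0.1869, 0.084], [0.6445, -0.2325, 0.084], [0.6469, -0.1876, 0.084]]
dock (array([0.5722, 0.0272], dtype=float32), array([0.0605, 0.1169], dtype=float32), np.float32(0.089))
```

View pics/w1c.png

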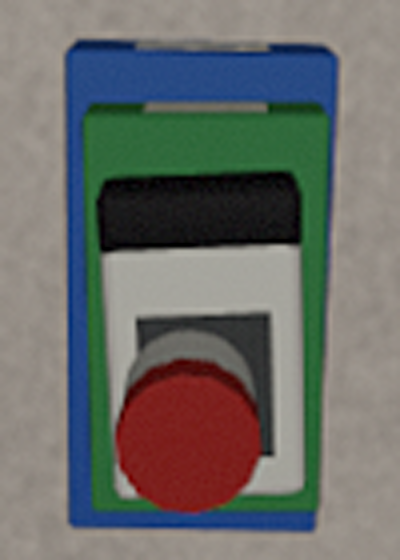

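```bash
python3 -m crank '[{"offset":[0.012,-0.003,-0.03],"twist":[0,0,0],"jaw":1},{"offset":[0.012,-0.003,-0.07],"twist":[0,0,0],"jaw":1},{"offset":[0.012,-0.003,-0.11],"twist":[0,0,0],"jaw":1},{"offset":[0.012,-0.003,-0.14],"twist":[0,0,0],"jaw":1},{"offset":[0.012,-0.003,-0.14],"twist":[0,0,0],"jaw":1}]' 30
python3 -m crank '[{"offset":[0,0,0],"twist":[0,0,0],"jaw":0},{"offset":[0,0,0],"twist":[0,0,0],"jaw":0},{"offset":[0,0,0],"twist":[0,0,0],"jaw":0},{"offset":[0,0,0],"twist":[0,0,0],"jaw":0},{"offset":[0,0,0],"twist":[0,0,0],"jaw":0}]' 30
python3 -m crank '[{"offset":[0,0,0],"twist":[0,0,0],"jaw":0},{"offset":[0,0,0],"twist":[0,0,0],"jaw":0},{"offset":[0,0,0.01],"twist":[0,0,0],"jaw":0},{"offset":[0,0,0.03],"twist":[0,0,0],"jaw":0},{"offset":[0,0,0.07],"twist":[0,0,0],"jaw":0}]'
```

```text
time: 2.9
tool_pos: [0.6211, -0.211, 0.0885]
eef_rot: [[-0.999, 0.049, -0.003], [0.049, 0.999, 0.001], [0.003, 0.001, -1.0]]
wrist_force: [-0.1, 0.6, -0.2]
width: 0.0855
time: 3.52
tool_pos: [0.6226, -0.2127, 0.0903]
eef_rot: [[-0.999, 0.051, 0.0], [0.051, 0.999, -0.0], [-0.0, -0.0, -1.0]]
wrist_force: [-0.3, 0.3, 0.2]
width: -0.0001
time: 4.15
tool_pos: [0.6219, -0.2123, 0.1601]
eef_rot: [[-0.999, 0.051, -0.002], [0.051, 0.999, 0.001], [0.002, 0.001, -1.0]]
wrist_force: [0.1, -0.8, 0.5]
width: 0.0001
```

```bash
python3 -m crank '[{"offset":[0,0,0.04],"twist":[0,0,0],"jaw":1},{"offset":[0,0,0.07],"twist":[0,0,0],"jaw":1},{"offset":[0,0,0.07],"twist":[0,0,0],"jaw":1},{"offset":[0,0,0.07],"twist":[0,0,0],"jaw":1}]'
python3 - <<'E'
from h import *
a=robot.grab_frame("wrist");b=robot.grab_frame("side")
cv2.imwrite("pics/w2.png",np.hstack([a[100:400,200:460],cv2.resize(b[230:350,370:500],None,fx=2.5,fy=2.5)]))
E
```

```text
time: 4.65
tool_pos: [0.6225, -0.2126, 0.2297]
eef_rot: [[-0.999, 0.051, -0.0], [0.051, 0.999, 0.0], [0.0, 0.0, -1.0]]
wrist_force: [0.2, -0.4, 0.8]
width: 0.0722
```

View pics/w2.png

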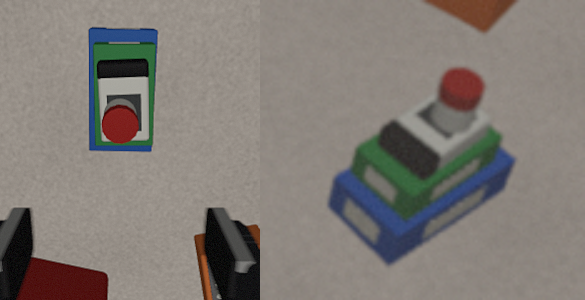

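```bash
python3 - <<'E'
from h import *
s=robot.state();p=robot.camera_params("wrist");im=robot.grab_frame("wrist");np.savez("w3.npz",**p)
hsv=cv2.cvtColor(im,cv2.COLOR_BGR2HSV);H,S,V=[hsv[...,i].astype(int) for i in range(3)]
m=((H<8)|(H>172))&(S>130);o=np.zeros_like(m);o[180:270,285:355]=m[180:270,285:355]
print("lid",rect(p,o,.12),np.argwhere(o).mean(0))
T=np.array(s["tool_pos"]);R=np.array(s["eef_rot"])
pts=[T,T+R@[0,.0425,-.013],T-R@[0,.0425,.013],T+R@[0,0,-.019]]
print(s["width"],T,proj(p,pts))
for q in proj(p,pts): cv2.circle(im,tuple(int(v) for v in q),4,(0,255,255),1)
cv2.imwrite("pics/w3.png",im)
t=robot.grab_frame("top");sd=robot.grab_frame("side")
for n,i in(("top",t),("side",sd)):
    pp=robot.camera_params(n);print(n,proj(pp,pts[:3]).round(1).tolist(), proj(pp,[[.622,-.212,.12]]))
    for q in proj(pp,pts[:3]): cv2.circle(i,tuple(int(v) for v in q),2,(0,255,255),-1)
cv2.imwrite("pics/w3b.png",np.hstack([cv2.resize(t[110:250,340:460],None,fx=3,fy=3),cv2.resize(sd[150:350,370:530],None,fx=2.1,fy=2.1)]))
E
```

```text
lid (array([ 0.6224, -0.212 ], dtype=float32), array([0.0287, 0.0306], dtype=float32), np.float32(-0.053)) [224.73741007 319.51888489]
0.08477622850877065 [ 0.62222182 -0.21247158  0.22895756] [[320.30655731 284.81247885]
 [407.94069457 296.42197024]
 [232.97929196 296.70229944]
 [320.5571935  302.59074633]]
top [[419.5, 169.2], [398.7, 166.7], [442.8, 168.9]] [[409.873048   179.94758938]]
side [[466.2, 213.6], [447.1, 193.0], [490.9, 221.9]] [[449.77419692 263.83841333]]
```

View pics/w3.png

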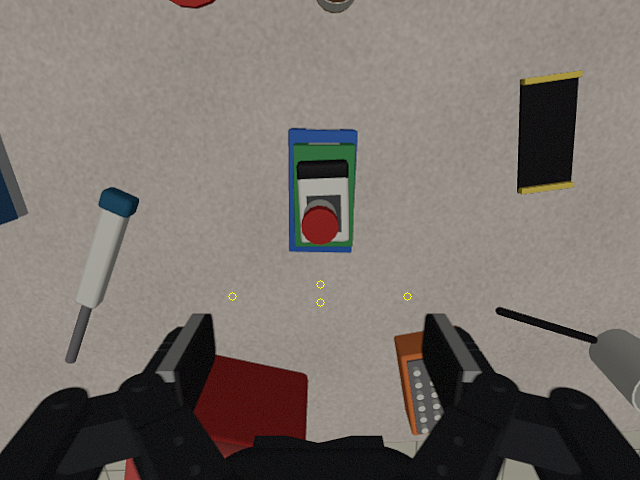

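View pics/w3b.png

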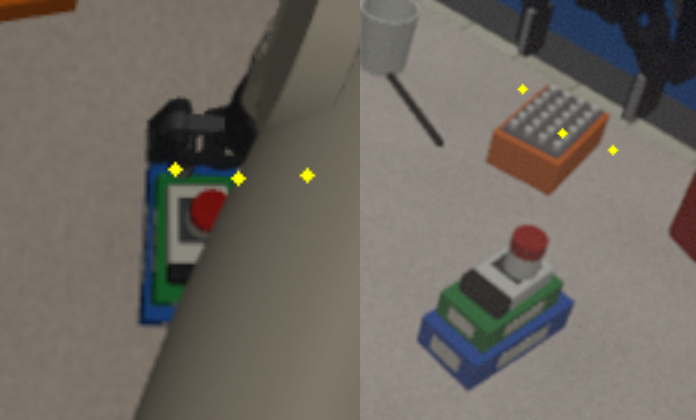

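```bash
python3 -m crank '[{"offset":[0,0,0],"twist":[0,0,0],"jaw":0.35},{"offset":[0,0,0],"twist":[0,0,0],"jaw":0.35},{"offset":[0,0,0],"twist":[0,0,0],"jaw":0.35},{"offset":[0,0,0],"twist":[0,0,0],"jaw":0.35},{"offset":[0,0,0],"twist":[0,0,0],"jaw":0.35}]'
python3 - <<'E'
from h import *
s=robot.state();p=robot.camera_params("wrist");im=robot.grab_frame("wrist");ps=robot.camera_params("side");sd=robot.grab_frame("side")
T=np.array(s["tool_pos"]);R=np.array(s["eef_rot"])
pts=[T,T+R@[0,.015,0],T-R@[0,.015,0]]
print(s["width"],T,proj(p,pts),proj(ps,pts))
for q in proj(p,pts): cv2.circle(im,tuple(int(v) for v in q),3,(0,255,255),1)
for q in proj(ps,pts): cv2.circle(sd,tuple(int(v) for v in q),1,(0,255,255),-1)
cv2.imwrite("pics/w4.png",np.hstack([im[180:480,120:520],cv2.resize(sd[140:240,420:540],None,fx=3,fy=3,interpolation=cv2.INTER_CUBIC)]))
E
```

```text
time: 5.52
tool_pos: [0.6226, -0.2126, 0.2302]
eef_rot: [[-0.999, 0.051, 0.0], [0.051, 0.999, -0.0], [-0.0, -0.0, -1.0]]
wrist_force: [0.2, -0.2, -0.2]
width: 0.0299
0.029899936318402213 [ 0.62257985 -0.21259632  0.23023354] [[320.30292711 284.83808456]
 [349.2390899  284.78769658]
 [291.36401786 284.88245837]] [[466.58090084 212.93883118]
 [459.05564021 207.89061919]
 [474.2729247  218.11302268]]
```

View pics/w4.png

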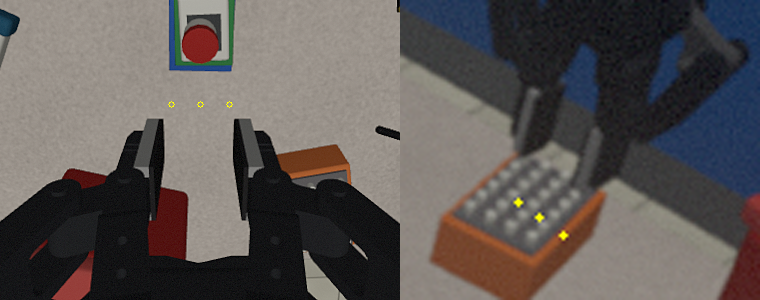

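```bash
python3 - <<'E'
from h import *
s=robot.state();p=robot.camera_params("wrist");ps=robot.camera_params("side")
def ray(p,px):
    a=unproj(p,px,0.)[0];c=-np.array(p["R"]).T@np.array(p["t"]);d=a-c;return c,d/np.linalg.norm(d)
A=np.zeros((3,3));b=np.zeros(3)
for c,d in(ray(p,[318,300]),ray(ps,[472.5,196])):
    M=np.eye(3)-np.outer(d,d);A+=M;b+=M@c
X=np.linalg.solve(A,b);print("tip by wrist+side",X,"reported",s["tool_pos"],proj(p,X),proj(ps,X))
R=np.array(p["R"]);c=-R.T@np.array(p["t"]);print("wrist-only by 30mm/72px depth",c+R.T@(np.array([0,60/373,1])*.0299*373.4/72))
print(proj(p,np.array(s["tool_pos"])+[0,0,.035]))
E
```

```text
tip by wrist+side [ 0.61352987 -0.21520217  0.26742987] reported [ 0.62257978 -0.21257952  0.23022835] [[313.51347079 304.81472   ]] [[470.59034134 196.26788229]]
wrist-only by 30mm/72px depth [ 0.61156513 -0.21314262  0.26709272]
[[320.8454859  320.67989122]]
```

Both the wrist triangulation and the missed grasp show the real fingertips about 37 mm above the reported TCP; the sideways position is right. I'll correct for that, descend lower and check the width on closing.

```bash
python3 -m crank '[{"offset":[0,0,0],"twist":[0,0,0],"jaw":1},{"offset":[0,0,0],"twist":[0,0,0],"jaw":1},{"offset":[0,0,-0.03],"twist":[0,0,0],"jaw":1},{"offset":[0,0,-0.07],"twist":[0,0,0],"jaw":1},{"offset":[0,0,-0.11],"twist":[0,0,0],"jaw":1}]'
python3 -m crank '[{"offset":[0,0,-0.02],"twist":[0,0,0],"jaw":1},{"offset":[0,0,-0.04],"twist":[0,0,0],"jaw":1},{"offset":[0,0,-0.055],"twist":[0,0,0],"jaw":1},{"offset":[0,0,-0.055],"twist":[0,0,0],"jaw":1}]'
python3 -m crank '[{"offset":[0,0,0],"twist":[0,0,0],"jaw":0.25},{"offset":[0,0,0],"twist":[0,0,0],"jaw":0.25},{"offset":[0,0,0],"twist":[0,0,0],"jaw":0.25},{"offset":[0,0,0],"twist":[0,0,0],"jaw":0.25},{"offset":[0,0,0],"twist":[0,0,0],"jaw":0.25}]' 30
python3 -m crank '[{"offset":[0,0,0],"twist":[0,0,0],"jaw":0.2},{"offset":[0,0,0],"twist":[0,0,0],"jaw":0.2}]'
python3 - <<'E'
from h import *
im=robot.grab_frame("wrist");sd=robot.grab_frame("side")
cv2.imwrite("pics/w5.png",np.hstack([im[180:480,120:520],cv2.resize(sd[210:330,390:510],(300,300),interpolation=cv2.INTER_CUBIC)]))
E
```

```text
time: 6.25
tool_pos: [0.6226, -0.2126, 0.1191]
eef_rot: [[-0.999, 0.051, 0.001], [0.051, 0.999, -0.0], [-0.001, -0.0, -1.0]]
wrist_force: [0.6, -0.5, 0.0]
width: 0.0856
time: 6.75
tool_pos: [0.622, -0.2124, 0.064]
eef_rot: [[-0.999, 0.051, -0.002], [0.051, 0.999, 0.001], [0.002, 0.0, -1.0]]
wrist_force: [-0.2, -0.4, 0.4]
width: 0.0853
time: 7.38
tool_pos: [0.6229, -0.2127, 0.0659]
eef_rot: [[-0.999, 0.051, 0.001], [0.051, 0.999, -0.0], [-0.001, -0.0, -1.0]]
wrist_force: [-0.4, -0.4, 5.5]
width: 0.029
time: 7.62
tool_pos: [0.6229, -0.2127, 0.0659]
eef_rot: [[-0.999, 0.051, 0.001], [0.051, 0.999, -0.0], [-0.001, -0.0, -1.0]]
wrist_force: [-0.3, -1.1, 5.7]
width: 0.029
```

View pics/w5.png

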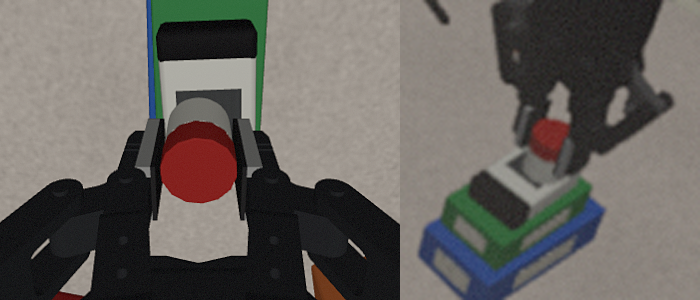

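Jar gripped at width 29 mm. The jar's underside is 19 mm above the reported TCP, so I'll lift it and carry it to the coaster.

```bash
python3 -m crank '[{"offset":[0,0,0.005],"twist":[0,0,0],"jaw":0.2},{"offset":[0,0,0.02],"twist":[0,0,0],"jaw":0.2},{"offset":[0,0,0.04],"twist":[0,0,0],"jaw":0.2},{"offset":[0,0,0.06],"twist":[0,0,0],"jaw":0.2},{"offset":[-0.02,-0.01,0.06],"twist":[0,0,0],"jaw":0.2}]'
python3 -m crank '[{"offset":[-0.033,-0.016,0],"twist":[0,0,0],"jaw":0.2},{"offset":[-0.066,-0.032,0],"twist":[0,0,0],"jaw":0.2},{"offset":[-0.1,-0.048,0],"twist":[0,0,0],"jaw":0.2},{"offset":[-0.133,-0.064,0],"twist":[0,0,0],"jaw":0.2},{"offset":[-0.16,-0.077,0],"twist":[0,0,0],"jaw":0.2}]'
python3 -m crank '[{"offset":[-0.025,-0.012,0],"twist":[0,0,0],"jaw":0.2},{"offset":[-0.0425,-0.021,0],"twist":[0,0,0],"jaw":0.2},{"offset":[-0.0425,-0.021,-0.03],"twist":[0,0,0],"jaw":0.2},{"offset":[-0.0425,-0.021,-0.07],"twist":[0,0,0],"jaw":0.2},{"offset":[-0.0425,-0.021,-0.09],"twist":[0,0,0],"jaw":0.2}]'
python3 -m crank '[{"offset":[0,0,-0.015],"twist":[0,0,0],"jaw":0.2},{"offset":[0,0,-0.03],"twist":[0,0,0],"jaw":0.2},{"offset":[0,0,-0.03],"twist":[0,0,0],"jaw":0.2}]'
python3 - <<'E'
from h import *
im=robot.grab_frame("wrist");sd=robot.grab_frame("side")
cv2.imwrite("pics/w6.png",np.hstack([im[100:400,120:520],cv2.resize(sd[320:470,320:470],(300,300),interpolation=cv2.INTER_CUBIC)]))
E
```

```text
time: 8.35
tool_pos: [0.6039, -0.2224, 0.1276]
eef_rot: [[-0.999, 0.049, 0.003], [0.049, 0.999, -0.001], [-0.003, -0.001, -1.0]]
wrist_force: [-1.2, -0.2, -0.8]
width: 0.0291
time: 8.98
tool_pos: [0.4414, -0.3001, 0.1262]
eef_rot: [[-0.999, 0.051, 0.001], [0.051, 0.999, -0.0], [-0.001, -0.0, -1.0]]
wrist_force: [-0.0, 0.5, -0.2]
width: 0.029
time: 9.6
tool_pos: [0.3994, -0.3202, 0.0335]
eef_rot: [[-0.999, 0.051, -0.001], [0.051, 0.999, 0.001], [0.001, 0.001, -1.0]]
wrist_force: [-0.2, 0.7, -0.2]
width: 0.0289
time: 9.98
tool_pos: [0.3997, -0.3203, 0.0044]
eef_rot: [[-0.999, 0.051, -0.001], [0.051, 0.999, 0.001], [0.001, 0.001, -1.0]]
wrist_force: [-0.1, 0.6, -1.1]
width: 0.0288
```

View pics/w6.png

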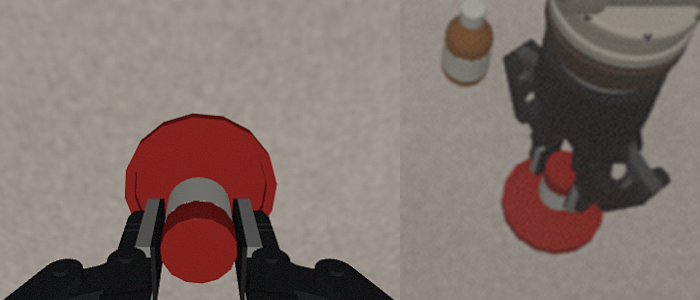

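Centred on the coaster. Descending in small steps while watching the force.

```bash
python3 -m crank '[{"offset":[0,0,-0.01],"twist":[0,0,0],"jaw":0.2},{"offset":[0,0,-0.016],"twist":[0,0,0],"jaw":0.2},{"offset":[0,0,-0.016],"twist":[0,0,0],"jaw":0.2}]'
python3 -m crank '[{"offset":[0,0,-0.002],"twist":[0,0,0],"jaw":0.2},{"offset":[0,0,-0.002],"twist":[0,0,0],"jaw":0.2}]'
python3 -m crank '[{"offset":[0,0,-0.001],"twist":[0,0,0],"jaw":0.2},{"offset":[0,0,-0.001],"twist":[0,0,0],"jaw":0.2}]'
```

```text
time: 10.45
tool_pos: [0.3997, -0.3203, -0.0115]
eef_rot: [[-0.999, 0.051, -0.001], [0.051, 0.999, 0.001], [0.001, 0.001, -1.0]]
wrist_force: [-0.7, 0.2, -0.9]
width: 0.0288
time: 10.7
tool_pos: [0.4001, -0.3206, -0.0128]
eef_rot: [[-0.999, 0.051, 0.0], [0.051, 0.999, -0.0], [-0.0, -0.0, -1.0]]
wrist_force: [-0.3, 0.2, -0.7]
width: 0.0292
time: 10.95
tool_pos: [0.4001, -0.3206, -0.0138]
eef_rot: [[-0.999, 0.051, 0.0], [0.051, 0.999, -0.0], [-0.0, -0.0, -1.0]]
wrist_force: [1.4, 0.1, -0.1]
width: 0.0292
```

```bash
python3 -m crank '[{"offset":[0,0,-0.001],"twist":[0,0,0],"jaw":0.2},{"offset":[0,0,-0.001],"twist":[0,0,0],"jaw":0.2}]'
```

```text
time: 11.2
tool_pos: [0.4002, -0.3207, -0.0141]
eef_rot: [[-0.999, 0.051, 0.0], [0.051, 0.999, -0.0], [-0.0, -0.0, -1.0]]
wrist_force: [-1.6, 1.8, 4.8]
width: 0.0288
```

```bash
python3 -m crank '[{"offset":[0,0,0],"twist":[0,0,0],"jaw":0.8},{"offset":[0,0,0],"twist":[0,0,0],"jaw":0.8},{"offset":[0,0,0],"twist":[0,0,0],"jaw":0.8},{"offset":[0,0,0.02],"twist":[0,0,0],"jaw":0.8},{"offset":[0,0,0.06],"twist":[0,0,0],"jaw":1}]'
python3 -m crank '[{"offset":[0,0,0.06],"twist":[0,0,0],"jaw":1},{"offset":[0.02,0.01,0.12],"twist":[0,0,0],"jaw":1},{"offset":[0.06,0.03,0.165],"twist":[0,0,0],"jaw":1},{"offset":[0.1,0.053,0.165],"twist":[0,0,0],"jaw":1},{"offset":[0.14,0.074,0.165],"twist":[0,0,0.02],"jaw":1}]'
python3 -m crank '[{"offset":[0.04,0.02,0],"twist":[0,0,0.016],"jaw":1},{"offset":[0.074,0.038,0],"twist":[0,0,0.016],"jaw":1},{"offset":[0.074,0.038,0],"twist":[0,0,0.016],"jaw":1},{"offset":[0.074,0.038,0],"twist":[0,0,0.016],"jaw":1}]'
python3 - <<'E'
from h import *
s=robot.state();p=robot.camera_params("wrist");im=robot.grab_frame("wrist");ps=robot.camera_params("side");sd=robot.grab_frame("side");cv2.imwrite("pics/w7full.png",im);np.savez("w7.npz",**p)
def win(m,x0,x1,y0,y1):
    o=np.zeros_like(m);o[y0:y1,x0:x1]=m[y0:y1,x0:x1];return o
def hs(i):
    h=cv2.cvtColor(i,cv2.COLOR_BGR2HSV);return [h[...,k].astype(int) for k in range(3)]
H,S,V=hs(im);print(s["tool_pos"])
G=(H>45)&(H<90)&(S>100);B=(H>95)&(H<125)&(S>110)
print("green",rect(p,G,.064));print("blue",rect(p,win(B,270,370,100,280),.036))
q=proj(p,[[x,y,.064] for x in(.57,.655) for y in(-.235,-.18)]);lo=q.min(0).astype(int);hi=q.max(0).astype(int)
print("meter",rect(p,win((S<90)&~G&~B,lo[0],hi[0],lo[1],hi[1]),.084),lo,hi)
cv2.imwrite("pics/w7.png",np.hstack([cv2.resize(im[130:280,260:380],None,fx=3,fy=3),cv2.resize(sd[340:470,330:460],(450,450),interpolation=cv2.INTER_CUBIC)]))
E
```

```text
time: 11.82
tool_pos: [0.3991, -0.3198, 0.0443]
eef_rot: [[-0.999, 0.051, -0.003], [0.051, 0.999, 0.002], [0.003, 0.002, -1.0]]
wrist_force: [0.5, -0.5, -0.1]
width: 0.0836
time: 12.45
tool_pos: [0.5417, -0.2459, 0.211]
eef_rot: [[-1.0, 0.03, 0.001], [0.03, 1.0, -0.001], [-0.001, -0.001, -1.0]]
wrist_force: [0.2, -0.9, 0.2]
width: 0.0856
time: 12.95
tool_pos: [0.6138, -0.2087, 0.2099]
eef_rot: [[-1.0, 0.015, -0.001], [0.015, 1.0, 0.0], [0.001, 0.0, -1.0]]
wrist_force: [-0.3, -0.6, 0.6]
width: 0.0853
[ 0.6138336  -0.20865697  0.20988059]
green (array([ 0.6117, -0.208 ], dtype=float32), array([0.0557, 0.098 ], dtype=float32), np.float32(-0.052))
blue (array([ 0.6143, -0.2102], dtype=float32), array([0.0651, 0.1253], dtype=float32), np.float32(-0.073))
meter (array([ 0.611 , -0.2086], dtype=float32), array([0.0442, 0.0708], dtype=float32), np.float32(-0.013)) [287 162] [352 256]
```

View pics/w7.png

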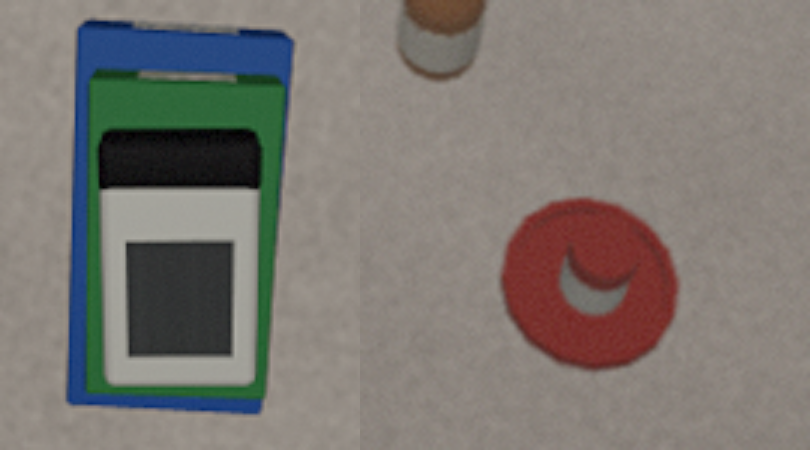

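```bash
python3 -m crank '[{"offset":[-0.002,0,-0.04],"twist":[0,0,0],"jaw":1},{"offset":[-0.002,0,-0.08],"twist":[0,0,0],"jaw":1},{"offset":[-0.002,0,-0.12],"twist":[0,0,0],"jaw":1},{"offset":[-0.002,0,-0.15],"twist":[0,0,0],"jaw":1},{"offset":[-0.002,0,-0.165],"twist":[0,0,0],"jaw":1}]'
python3 -m crank '[{"offset":[0,0,-0.01],"twist":[0,0,0],"jaw":1},{"offset":[0,0,-0.013],"twist":[0,0,0],"jaw":1},{"offset":[0,0,-0.013],"twist":[0,0,0],"jaw":0.4},{"offset":[0,0,-0.013],"twist":[0,0,0],"jaw":0.4},{"offset":[0,0,-0.013],"twist":[0,0,0],"jaw":0.4}]' 40
python3 -m crank '[{"offset":[0,0,0],"twist":[0,0,0],"jaw":0.4},{"offset":[0,0,0],"twist":[0,0,0],"jaw":0.4},{"offset":[0,0,0],"twist":[0,0,0],"jaw":0.4}]' 40
```

```text
time: 13.68
tool_pos: [0.6108, -0.209, 0.044]
eef_rot: [[-1.0, 0.016, -0.001], [0.016, 1.0, 0.0], [0.001, 0.0, -1.0]]
wrist_force: [0.3, 0.1, 0.4]
width: 0.0853
time: 14.3
tool_pos: [0.6126, -0.2087, 0.0331]
eef_rot: [[-1.0, 0.015, 0.001], [0.015, 1.0, -0.0], [-0.001, -0.0, -1.0]]
wrist_force: [-1.4, -0.1, 8.3]
width: 0.0433
time: 14.68
tool_pos: [0.6126, -0.2087, 0.0331]
eef_rot: [[-1.0, 0.015, 0.001], [0.015, 1.0, -0.0], [-0.001, -0.0, -1.0]]
wrist_force: [-0.6, 0.3, 4.8]
width: 0.0434
```

```bash
python3 -m crank '[{"offset":[0,0,0.004],"twist":[0,0,0],"jaw":0.4},{"offset":[0,0,0.015],"twist":[0,0,0],"jaw":0.4},{"offset":[0,0,0.035],"twist":[0,0,0],"jaw":0.4},{"offset":[0,0,0.055],"twist":[0,0,0],"jaw":0.4},{"offset":[-0.002,0.015,0.06],"twist":[0,0,0],"jaw":0.4}]'
python3 -m crank '[{"offset":[-0.006,0.035,0],"twist":[0,0,0.02],"jaw":0.4},{"offset":[-0.012,0.07,0],"twist":[0,0,0.04],"jaw":0.4},{"offset":[-0.018,0.105,0],"twist":[0,0,0.06],"jaw":0.4},{"offset":[-0.024,0.14,0],"twist":[0,0,0.08],"jaw":0.4},{"offset":[-0.03,0.175,0],"twist":[0,0,0.1],"jaw":0.4}]'
python3 -m crank '[{"offset":[-0.005,0.03,0],"twist":[0,0,0],"jaw":0.4},{"offset":[-0.0075,0.045,0],"twist":[0,0,0],"jaw":0.4},{"offset":[-0.0075,0.045,-0.03],"twist":[0,0,0],"jaw":0.4},{"offset":[-0.0075,0.045,-0.06],"twist":[0,0,0],"jaw":0.4},{"offset":[-0.0075,0.045,-0.08],"twist":[0,0,0],"jaw":0.4}]'
python3 -m crank '[{"offset":[0,0,-0.01],"twist":[0,0,0],"jaw":0.4},{"offset":[0,0,-0.02],"twist":[0,0,0],"jaw":0.4},{"offset":[0,0,-0.02],"twist":[0,0,0],"jaw":0.4}]'
python3 - <<'E'
from h import *
im=robot.grab_frame("wrist");sd=robot.grab_frame("side")
cv2.imwrite("pics/w8.png",np.hstack([im[130:430,120:520],cv2.resize(sd[210:310,280:380],(300,300),interpolation=cv2.INTER_CUBIC)]))
E
```

```text
time: 15.3
tool_pos: [0.6107, -0.1939, 0.0939]
eef_rot: [[-1.0, 0.016, 0.002], [0.016, 1.0, -0.001], [-0.002, -0.001, -1.0]]
wrist_force: [-0.3, 0.1, -0.6]
width: 0.043
time: 15.92
tool_pos: [0.5791, -0.0166, 0.0917]
eef_rot: [[-0.996, -0.086, -0.001], [-0.086, 0.996, 0.0], [0.001, 0.0, -1.0]]
wrist_force: [1.0, -0.3, -1.2]
width: 0.043
time: 16.55
tool_pos: [0.5717, 0.0264, 0.0104]
eef_rot: [[-0.996, -0.085, -0.002], [-0.085, 0.996, -0.0], [0.002, -0.0, -1.0]]
wrist_force: [-0.3, 0.3, -1.0]
width: 0.0432
time: 16.92
tool_pos: [0.5724, 0.0263, -0.0081]
eef_rot: [[-0.996, -0.085, -0.001], [-0.085, 0.996, -0.0], [0.001, -0.0, -1.0]]
wrist_force: [-0.4, 0.4, -0.5]
width: 0.0431
```

View pics/w8.png

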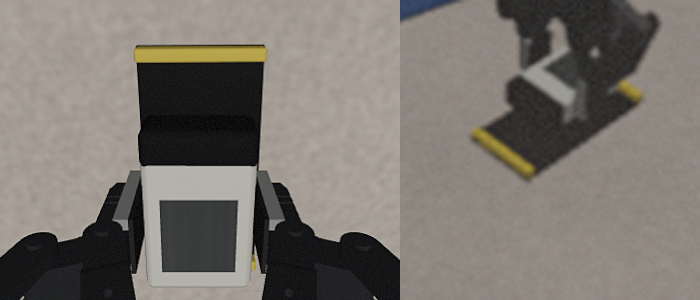

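Meter centred and parallel over the dock. Lowering.

```bash
python3 -m crank '[{"offset":[0,0,-0.01],"twist":[0,0,0],"jaw":0.4},{"offset":[0,0,-0.016],"twist":[0,0,0],"jaw":0.4},{"offset":[0,0,-0.016],"twist":[0,0,0],"jaw":0.4}]'
python3 -m crank '[{"offset":[0,0,-0.0015],"twist":[0,0,0],"jaw":0.4},{"offset":[0,0,-0.0015],"twist":[0,0,0],"jaw":0.4}]'
python3 -m crank '[{"offset":[0,0,-0.001],"twist":[0,0,0],"jaw":0.4},{"offset":[0,0,-0.001],"twist":[0,0,0],"jaw":0.4}]'
python3 -m crank '[{"offset":[0,0,-0.001],"twist":[0,0,0],"jaw":0.4},{"offset":[0,0,-0.001],"twist":[0,0,0],"jaw":0.4}]'
```

```text
time: 17.4
tool_pos: [0.572, 0.0264, -0.0246]
eef_rot: [[-0.996, -0.085, -0.001], [-0.085, 0.996, -0.0], [0.001, 0.0, -1.0]]
wrist_force: [-0.2, -1.0, -0.9]
width: 0.0432
time: 17.65
tool_pos: [0.5727, 0.0264, -0.0252]
eef_rot: [[-0.996, -0.085, 0.0], [-0.085, 0.996, -0.0], [-0.0, -0.0, -1.0]]
wrist_force: [-0.6, 0.3, -1.2]
width: 0.0435
time: 17.9
tool_pos: [0.5726, 0.0264, -0.0263]
eef_rot: [[-0.996, -0.085, 0.0], [-0.085, 0.996, 0.0], [-0.0, 0.0, -1.0]]
wrist_force: [0.7, -0.2, -0.8]
width: 0.0428
time: 18.15
tool_pos: [0.5727, 0.0264, -0.0269]
eef_rot: [[-0.996, -0.085, 0.0], [-0.085, 0.996, 0.0], [-0.0, -0.0, -1.0]]
wrist_force: [-2.1, 0.2, 4.0]
width: 0.0429
```

```bash
python3 -m crank '[{"offset":[0,0,0],"twist":[0,0,0],"jaw":0.8},{"offset":[0,0,0],"twist":[0,0,0],"jaw":0.8},{"offset":[0,0,0],"twist":[0,0,0],"jaw":0.8},{"offset":[0,0,0.02],"twist":[0,0,0],"jaw":0.8},{"offset":[0,0,0.06],"twist":[0,0,0],"jaw":1}]'
python3 -m crank '[{"offset":[0,0,0.05],"twist":[0,0,0],"jaw":1},{"offset":[0,-0.02,0.09],"twist":[0,0,-0.03],"jaw":1},{"offset":[0.01,-0.07,0.09],"twist":[0,0,-0.06],"jaw":1},{"offset":[0.02,-0.12,0.09],"twist":[0,0,-0.1],"jaw":1},{"offset":[0.03,-0.17,0.09],"twist":[0,0,-0.137],"jaw":1}]'
python3 -m crank '[{"offset":[0.007,-0.04,0],"twist":[0,0,0],"jaw":1},{"offset":[0.009,-0.0645,0],"twist":[0,0,0],"jaw":1},{"offset":[0.009,-0.0645,0],"twist":[0,0,0],"jaw":1},{"offset":[0.009,-0.0645,0],"twist":[0,0,0],"jaw":1}]'
python3 - <<'E'
from h import *
s=robot.state();p=robot.camera_params("wrist");im=robot.grab_frame("wrist");sd=robot.grab_frame("side");cv2.imwrite("pics/w9f.png",im)
def win(m,x0,x1,y0,y1):
    o=np.zeros_like(m);o[y0:y1,x0:x1]=m[y0:y1,x0:x1];return o
h=cv2.cvtColor(im,cv2.COLOR_BGR2HSV);H,S,V=[h[...,k].astype(int) for k in range(3)]
G=(H>45)&(H<90)&(S>100);B=(H>95)&(H<125)&(S>110)
print("green",rect(p,G,.064));print("blue",rect(p,win(B,250,390,60,300),.036))
# dock check from side: outline of meter model vs picture
ps=robot.camera_params("side");c,a=np.array([.5715,.0265]),.088
u=np.array([np.cos(a),np.sin(a)]);v=np.array([-u[1],u[0]])
for z in(.004,.024):
    X=[[*(c+i*.036*u+j*.022*v),z] for i,j in((1,1),(1,-1),(-1,-1),(-1,1))]
    cv2.polylines(sd,[np.int32(proj(ps,X).round())],True,(0,255,255),1)
cv2.imwrite("pics/w9.png",np.hstack([cv2.resize(sd[210:310,280:380],(500,500),interpolation=cv2.INTER_CUBIC),im[100:300,270:370].repeat(2,0).repeat(2,1)[:,:] if 0 else cv2.resize(im[60:310,240:400],(300,500))]))
E
```

```text
time: 18.77
tool_pos: [0.5713, 0.0264, 0.0316]
eef_rot: [[-0.996, -0.085, -0.004], [-0.085, 0.996, -0.0], [0.004, 0.0, -1.0]]
wrist_force: [0.8, -0.3, 0.0]
width: 0.0841
time: 19.4
tool_pos: [0.6028, -0.1451, 0.1228]
eef_rot: [[-0.999, 0.053, 0.0], [0.053, 0.999, -0.0], [-0.0, -0.0, -1.0]]
wrist_force: [-0.1, 0.7, 0.3]
width: 0.0851
time: 19.9
tool_pos: [0.6115, -0.2072, 0.1227]
eef_rot: [[-0.999, 0.051, -0.0], [0.051, 0.999, 0.0], [0.0, 0.0, -1.0]]
wrist_force: [-0.2, -0.1, -0.2]
width: 0.0859
green (array([ 0.6111, -0.208 ], dtype=float32), array([0.0556, 0.0989], dtype=float32), np.float32(-0.053))
blue (array([ 0.6087, -0.2097], dtype=float32), array([0.0653, 0.1156], dtype=float32), np.float32(-0.072))
```

View pics/w9.png

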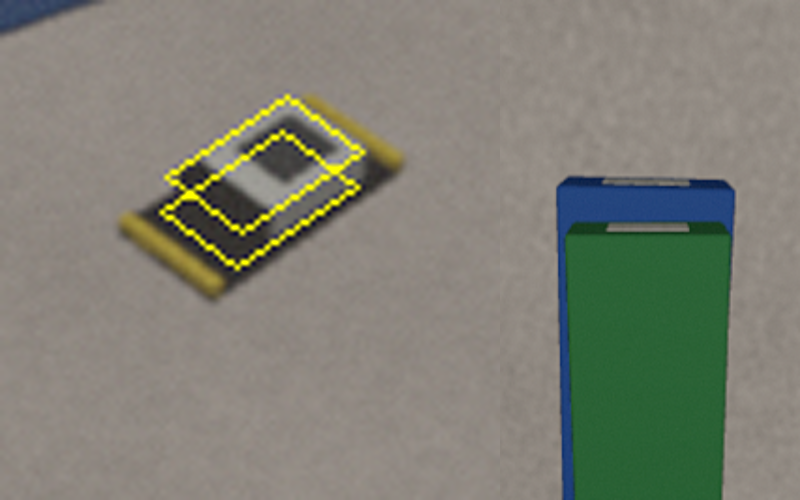

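The meter matches its expected outline in the dock, and the stack hasn't moved. Now the green box.

```bash
python3 -m crank '[{"offset":[0,-0.001,-0.03],"twist":[0,0,0],"jaw":1},{"offset":[0,-0.001,-0.06],"twist":[0,0,0],"jaw":1},{"offset":[0,-0.001,-0.09],"twist":[0,0,0],"jaw":1},{"offset":[0,-0.001,-0.11],"twist":[0,0,0],"jaw":1},{"offset":[0,-0.001,-0.117],"twist":[0,0,0],"jaw":1}]'
python3 -m crank '[{"offset":[0,0,0],"twist":[0,0,0],"jaw":1},{"offset":[0,0,0],"twist":[0,0,0],"jaw":0.5},{"offset":[0,0,0],"twist":[0,0,0],"jaw":0.5},{"offset":[0,0,0],"twist":[0,0,0],"jaw":0.5},{"offset":[0,0,0],"twist":[0,0,0],"jaw":0.5}]' 50
python3 -m crank '[{"offset":[0,0,0],"twist":[0,0,0],"jaw":0.5},{"offset":[0,0,0],"twist":[0,0,0],"jaw":0.5},{"offset":[0,0,0],"twist":[0,0,0],"jaw":0.5}]' 50
```

```text
time: 20.62
tool_pos: [0.6112, -0.2083, 0.0047]
eef_rot: [[-0.999, 0.051, -0.001], [0.051, 0.999, 0.0], [0.001, 0.0, -1.0]]
wrist_force: [0.8, 0.6, -0.2]
width: 0.0853
time: 21.25
tool_pos: [0.6123, -0.2093, 0.0071]
eef_rot: [[-0.999, 0.052, 0.002], [0.052, 0.999, -0.001], [-0.002, -0.0, -1.0]]
wrist_force: [-0.8, 0.4, 6.0]
width: 0.0547
time: 21.62
tool_pos: [0.6123, -0.2093, 0.0071]
eef_rot: [[-0.999, 0.052, 0.002], [0.052, 0.999, -0.001], [-0.002, -0.0, -1.0]]
wrist_force: [-0.4, -0.2, 6.2]
width: 0.0551
```

```bash
python3 -m crank '[{"offset":[0,0,0.004],"twist":[0,0,0],"jaw":0.5},{"offset":[0,0,0.02],"twist":[0,0,0],"jaw":0.5},{"offset":[0,0,0.05],"twist":[0,0,0],"jaw":0.5},{"offset":[0,0,0.085],"twist":[0,0,0],"jaw":0.5},{"offset":[0,0,0.12],"twist":[0,0,0],"jaw":0.5}]'
python3 -m crank '[{"offset":[-0.01,0.02,0],"twist":[0,0,0],"jaw":0.5},{"offset":[-0.026,0.06,0],"twist":[0,0,0],"jaw":0.5},{"offset":[-0.043,0.1,0],"twist":[0,0,-0.02],"jaw":0.5},{"offset":[-0.06,0.14,0],"twist":[0,0,-0.03],"jaw":0.5},{"offset":[-0.078,0.18,0],"twist":[0,0,-0.04],"jaw":0.5}]'
python3 -m crank '[{"offset":[-0.017,0.04,0],"twist":[0,0,0],"jaw":0.5},{"offset":[-0.035,0.08,0],"twist":[0,0,0],"jaw":0.5},{"offset":[-0.052,0.12,0],"twist":[0,0,-0.02],"jaw":0.5},{"offset":[-0.07,0.16,0],"twist":[0,0,-0.03],"jaw":0.5},{"offset":[-0.087,0.2,0],"twist":[0,0,-0.041],"jaw":0.5}]'
python3 -m crank '[{"offset":[-0.017,0.04,0],"twist":[0,0,0],"jaw":0.5},{"offset":[-0.035,0.08,0],"twist":[0,0,0],"jaw":0.5},{"offset":[-0.052,0.12,0],"twist":[0,0,0],"jaw":0.5},{"offset":[-0.0625,0.146,0],"twist":[0,0,0],"jaw":0.5},{"offset":[-0.0625,0.146,0],"twist":[0,0,0],"jaw":0.5}]'
python3 - <<'E'
from h import *
s=robot.state();p=robot.camera_params("wrist");im=robot.grab_frame("wrist");cv2.imwrite("pics/w10.png",im);np.savez("w10.npz",**p)
h=cv2.cvtColor(im,cv2.COLOR_BGR2HSV);H,S,V=[h[...,k].astype(int) for k in range(3)]
G=((H>45)&(H<90)&(S>80)).astype(np.uint8)
for c in cv2.findContours(G,0,1)[0]:
    if cv2.contourArea(c)>500: print(cv2.boundingRect(c),cv2.contourArea(c))
print(s["tool_pos"],s["q"])
print(proj(p,[[.3841+i*.07*.991-j*.034*-.133,.3175+i*.07*-.133+j*.034*.991,.01] for i,j in((1,1),(1,-1),(-1,-1),(-1,1))]))
E
```

```text
time: 22.25
tool_pos: [0.6115, -0.2091, 0.1278]
eef_rot: [[-0.999, 0.052, 0.0], [0.052, 0.999, -0.0], [-0.0, -0.0, -1.0]]
wrist_force: [1.1, -0.1, -1.1]
width: 0.0553
time: 22.88
tool_pos: [0.533, -0.028, 0.1268]
eef_rot: [[-0.996, 0.092, 0.001], [0.092, 0.996, -0.0], [-0.001, 0.0, -1.0]]
wrist_force: [0.1, -0.9, -1.4]
width: 0.055
time: 23.5
tool_pos: [0.446, 0.1721, 0.1269]
eef_rot: [[-0.991, 0.133, 0.001], [0.133, 0.991, 0.0], [-0.001, 0.001, -1.0]]
wrist_force: [1.2, 0.0, -1.0]
width: 0.055
time: 24.12
tool_pos: [0.3834, 0.3183, 0.1265]
eef_rot: [[-0.992, 0.13, 0.0], [0.13, 0.992, 0.001], [-0.0, 0.001, -1.0]]
wrist_force: [0.0, -1.3, -2.2]
width: 0.0549
(235, 135, 167, 312) 40217.0
[0.38340892 0.31828297 0.12650292] [ 6.92767679e-01 -5.23604521e-02 -1.07643565e-01  1.51488761e+00
  1.30631720e-04  8.22840791e-01]
[[357.23577417 299.38432681]
 [279.57138957 299.29800361]
 [273.67634183 133.27242058]
 [363.93037263 133.45219915]]
```

View pics/w10.png

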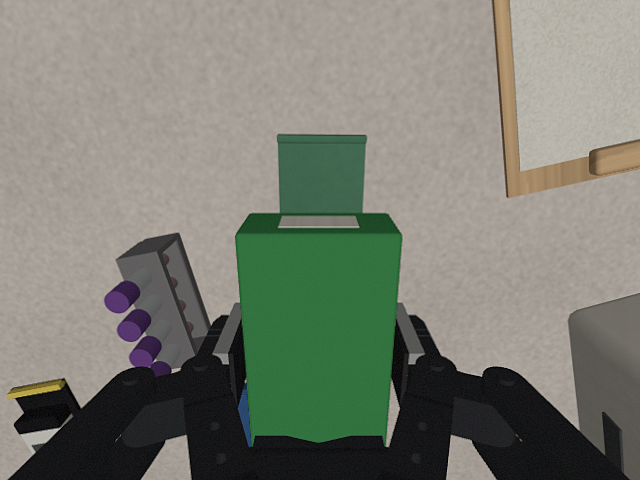

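Box is square over the green tray: tray lip at px (277–366, 135), about 2 mm to +y of the estimate. The rack is well to the left. Nudging y by +2 mm and lowering.

```bash
python3 -m crank '[{"offset":[0.001,0.002,-0.03],"twist":[0,0,0],"jaw":0.5},{"offset":[0.001,0.002,-0.065],"twist":[0,0,0],"jaw":0.5},{"offset":[0.001,0.002,-0.1],"twist":[0,0,0],"jaw":0.5},{"offset":[0.001,0.002,-0.125],"twist":[0,0,0],"jaw":0.5},{"offset":[0.001,0.002,-0.14],"twist":[0,0,0],"jaw":0.5}]'
python3 -m crank '[{"offset":[0,0,-0.005],"twist":[0,0,0],"jaw":0.5},{"offset":[0,0,-0.008],"twist":[0,0,0],"jaw":0.5},{"offset":[0,0,-0.008],"twist":[0,0,0],"jaw":0.5}]'
python3 -m crank '[{"offset":[0,0,-0.0015],"twist":[0,0,0],"jaw":0.5},{"offset":[0,0,-0.0015],"twist":[0,0,0],"jaw":0.5}]'
python3 -m crank '[{"offset":[0,0,-0.001],"twist":[0,0,0],"jaw":0.5},{"offset":[0,0,-0.001],"twist":[0,0,0],"jaw":0.5}]'
```

```text
time: 24.8
tool_pos: [0.3852, 0.3177, -0.0151]
eef_rot: [[-0.991, 0.134, -0.001], [0.134, 0.991, -0.001], [0.001, -0.001, -1.0]]
wrist_force: [-0.1, -0.3, -1.2]
width: 0.0547
time: 25.18
tool_pos: [0.3855, 0.3192, -0.0216]
eef_rot: [[-0.991, 0.132, 0.001], [0.132, 0.991, 0.001], [-0.001, 0.001, -1.0]]
wrist_force: [0.2, 0.6, -1.6]
width: 0.0548
time: 25.42
tool_pos: [0.3851, 0.319, -0.0236]
eef_rot: [[-0.991, 0.132, 0.0], [0.132, 0.991, 0.0], [-0.0, 0.0, -1.0]]
wrist_force: [-0.3, -0.3, -1.3]
width: 0.055
time: 25.68
tool_pos: [0.385, 0.3189, -0.0249]
eef_rot: [[-0.991, 0.132, -0.0], [0.132, 0.991, -0.0], [0.0, -0.0, -1.0]]
wrist_force: [-0.3, -0.8, -0.9]
width: 0.0551
```

```bash
python3 -m crank '[{"offset":[0,0,-0.001],"twist":[0,0,0],"jaw":0.5},{"offset":[0,0,-0.001],"twist":[0,0,0],"jaw":0.5}]'
python3 -m crank '[{"offset":[0,0,-0.0005],"twist":[0,0,0],"jaw":0.5},{"offset":[0,0,-0.0005],"twist":[0,0,0],"jaw":0.5}]'
```

```text
time: 25.92
tool_pos: [0.3851, 0.319, -0.025]
eef_rot: [[-0.991, 0.132, 0.0], [0.132, 0.991, 0.0], [-0.0, 0.0, -1.0]]
wrist_force: [-2.6, -1.9, 7.9]
width: 0.0552
time: 26.18
tool_pos: [0.3851, 0.319, -0.025]
eef_rot: [[-0.991, 0.132, 0.0], [0.132, 0.991, 0.0], [-0.0, 0.0, -1.0]]
wrist_force: [-4.4, -2.6, 11.6]
width: 0.0554
```

```bash
python3 -m crank '[{"offset":[0,0,0],"twist":[0,0,0],"jaw":1},{"offset":[0,0,0],"twist":[0,0,0],"jaw":1},{"offset":[0,0,0],"twist":[0,0,0],"jaw":1},{"offset":[0,0,0.02],"twist":[0,0,0],"jaw":1},{"offset":[0,0,0.06],"twist":[0,0,0],"jaw":1}]'
python3 -m crank '[{"offset":[0,0,0.05],"twist":[0,0,0],"jaw":1},{"offset":[0,0,0.1],"twist":[0,0,0],"jaw":1},{"offset":[0.02,-0.045,0.1],"twist":[0,0,0],"jaw":1},{"offset":[0.04,-0.09,0.1],"twist":[0,0,0],"jaw":1},{"offset":[0.06,-0.14,0.1],"twist":[0,0,0],"jaw":1}]'
python3 - <<'E'
from h import *
s=robot.state();p=robot.camera_params("top");im=robot.grab_frame("top");cv2.imwrite("pics/t2.png",im)
h=cv2.cvtColor(im,cv2.COLOR_BGR2HSV);H,S,V=[h[...,k].astype(int) for k in range(3)]
G=(H>45)&(H<75)&(S>140);o=np.zeros_like(G);o[250:335,145:205]=G[250:335,145:205];print("green box placed?",rect(p,o,.032),s["time"])
E
python3 -m crank '[{"offset":[0.02,-0.05,0],"twist":[0,0,0.02],"jaw":1},{"offset":[0.04,-0.1,0],"twist":[0,0,0.03],"jaw":1},{"offset":[0.06,-0.15,0],"twist":[0,0,0.04],"jaw":1},{"offset":[0.08,-0.2,0],"twist":[0,0,0.05],"jaw":1},{"offset":[0.1,-0.25,0],"twist":[0,0,0.06],"jaw":1}]'
python3 -m crank '[{"offset":[0.03,-0.05,0],"twist":[0,0,0],"jaw":1},{"offset":[0.06,-0.1,0],"twist":[0,0,0],"jaw":1},{"offset":[0.069,-0.139,0],"twist":[0,0,0],"jaw":1},{"offset":[0.069,-0.139,0],"twist":[0,0,0],"jaw":1},{"offset":[0.069,-0.139,0],"twist":[0,0,0],"jaw":1}]'
python3 - <<'E'
from h import *
s=robot.state();p=robot.camera_params("wrist");im=robot.grab_frame("wrist");cv2.imwrite("pics/w11.png",im)
h=cv2.cvtColor(im,cv2.COLOR_BGR2HSV);H,S,V=[h[...,k].astype(int) for k in range(3)]
B=(H>95)&(H<125)&(S>110);B[:,:230]=0;B[:,410:]=0
print("blue",rect(p,B,.036),s["tool_pos"])
p=robot.camera_params("side")
E
```

```text
time: 26.8
tool_pos: [0.3841, 0.3181, 0.0327]
eef_rot: [[-0.991, 0.132, -0.003], [0.132, 0.991, -0.002], [0.002, -0.003, -1.0]]
wrist_force: [-1.4, -0.1, 0.6]
width: 0.0854
time: 27.42
tool_pos: [0.4456, 0.1778, 0.1337]
eef_rot: [[-0.991, 0.131, 0.0], [0.131, 0.991, 0.0], [-0.0, 0.0, -1.0]]
wrist_force: [0.1, 0.6, 0.2]
width: 0.0855
time: 28.1
tool_pos: [0.5456, -0.0728, 0.1336]
eef_rot: [[-0.997, 0.073, 0.0], [0.073, 0.997, 0.0], [-0.0, 0.0, -1.0]]
wrist_force: [0.7, 1.8, 0.0]
width: 0.0856
time: 28.72
tool_pos: [0.6139, -0.2098, 0.1333]
eef_rot: [[-0.997, 0.073, -0.001], [0.073, 0.997, 0.0], [0.001, 0.0, -1.0]]
wrist_force: [0.0, 1.1, -0.4]
width: 0.0855
blue (array([ 0.6141, -0.21  ], dtype=float32), array([0.0653, 0.1253], dtype=float32), np.float32(-0.073)) [ 0.61390246 -0.20978759  0.13332798]Traceback (most recent call last):
  File "<stdin>", line 4, in <module>
  File "h.py", line 14, in rect
    c=max(cv2.findContours(mask.astype(np.uint8),0,1)[0],key=cv2.contourArea)[:,0]
      ~~~^^^^^^^^^^^^^^^^^^^^^^^^^^^^^^^^^^^^^^^^^^^^^^^^^^^^^^^^^^^^^^^^^^^^
ValueError: max() iterable argument is empty
```

```bash
python3 - <<'E'
from h import *
for n in("top","side"):
    p=robot.camera_params(n);im=robot.grab_frame(n);cv2.imwrite(f"pics/{n}3.png",im)
    h=cv2.cvtColor(im,cv2.COLOR_BGR2HSV);H,S,V=[h[...,k].astype(int) for k in range(3)]
    c=proj(p,[[.385,.3185,.018]])[0].astype(int);print(n,c,h[c[1],c[0]])
    for s0 in(80,150,170):
        o=np.zeros(H.shape,bool);sl=np.s_[c[1]-45:c[1]+45,c[0]-40:c[0]+40];o[sl]=((H>45)&(H<90)&(S>s0))[sl]
        if o.any(): print(s0,rect(p,o,.032),rect(p,o,.008))
E
python3 -m crank '[{"offset":[0,0,-0.03],"twist":[0,0,0],"jaw":1},{"offset":[0,0,-0.07],"twist":[0,0,0],"jaw":1},{"offset":[0,0,-0.11],"twist":[0,0,0],"jaw":1},{"offset":[0,0,-0.14],"twist":[0,0,0],"jaw":1},{"offset":[0,0,-0.15],"twist":[0,0,0],"jaw":1}]'
python3 -m crank '[{"offset":[0,0,-0.005],"twist":[0,0,0],"jaw":1},{"offset":[0,0,-0.01],"twist":[0,0,0],"jaw":1},{"offset":[0,0,-0.01],"twist":[0,0,0],"jaw":1}]'
```

```text
top [171 293] [ 67 180  85]
80 (array([0.3844, 0.3117], dtype=float32), array([0.0665, 0.1343], dtype=float32), np.float32(-0.136)) (array([0.3841, 0.3178], dtype=float32), array([0.0678, 0.1369], dtype=float32), np.float32(-0.136))
150 (array([0.3846, 0.3132], dtype=float32), array([0.0596, 0.0962], dtype=float32), np.float32(-0.127)) (array([0.3844, 0.3193], dtype=float32), array([0.0607, 0.0981], dtype=float32), np.float32(-0.127))
170 (array([0.385 , 0.3141], dtype=float32), array([0.0567, 0.0942], dtype=float32), np.float32(-0.132)) (array([0.3848, 0.3202], dtype=float32), array([0.0578, 0.096 ], dtype=float32), np.float32(-0.132))
side [186 208] [ 61 113  99]
80 (array([0.3862, 0.3097], dtype=float32), array([0.0692, 0.0952], dtype=float32), np.float32(-0.098)) (array([0.3972, 0.3402], dtype=float32), array([0.0719, 0.0989], dtype=float32), np.float32(-0.098))
time: 29.5
tool_pos: [0.6129, -0.2088, -0.018]
eef_rot: [[-0.997, 0.072, -0.002], [0.072, 0.997, 0.001], [0.003, 0.001, -1.0]]
wrist_force: [-0.4, -0.1, 1.1]
width: 0.0853
time: 29.88
tool_pos: [0.6144, -0.2102, -0.0257]
eef_rot: [[-0.997, 0.073, 0.001], [0.073, 0.997, -0.0], [-0.001, -0.0, -1.0]]
wrist_force: [-0.6, -0.6, 0.5]
width: 0.0853
```

```bash
python3 -m crank '[{"offset":[0,0,0],"twist":[0,0,0],"jaw":0.6},{"offset":[0,0,0],"twist":[0,0,0],"jaw":0.6},{"offset":[0,0,0],"twist":[0,0,0],"jaw":0.6},{"offset":[0,0,0],"twist":[0,0,0],"jaw":0.6},{"offset":[0,0,0],"twist":[0,0,0],"jaw":0.6}]' 60
python3 -m crank '[{"offset":[0,0,0.004],"twist":[0,0,0],"jaw":0.6},{"offset":[0,0,0.015],"twist":[0,0,0],"jaw":0.6},{"offset":[0,0,0.04],"twist":[0,0,0],"jaw":0.6},{"offset":[0,0,0.07],"twist":[0,0,0],"jaw":0.6},{"offset":[0,0,0.1],"twist":[0,0,0],"jaw":0.6}]'
```

```text
time: 30.5
tool_pos: [0.6146, -0.2103, -0.0252]
eef_rot: [[-0.997, 0.073, 0.001], [0.073, 0.997, -0.0], [-0.002, -0.0, -1.0]]
wrist_force: [-0.4, 0.0, 6.3]
width: 0.0648
time: 31.12
tool_pos: [0.6138, -0.21, 0.0748]
eef_rot: [[-0.997, 0.073, -0.0], [0.073, 0.997, 0.0], [0.0, 0.0, -1.0]]
wrist_force: [-0.1, 0.7, -3.8]
width: 0.0646
```

```bash
python3 -m crank '[{"offset":[0,0.02,0],"twist":[0,0,0],"jaw":0.6},{"offset":[0.001,0.055,0],"twist":[0,0,-0.01],"jaw":0.6},{"offset":[0.002,0.09,0],"twist":[0,0,-0.02],"jaw":0.6},{"offset":[0.003,0.125,0],"twist":[0,0,-0.02],"jaw":0.6},{"offset":[0.003,0.16,0],"twist":[0,0,-0.03],"jaw":0.6}]'
python3 -m crank '[{"offset":[0.001,0.035,0],"twist":[0,0,-0.01],"jaw":0.6},{"offset":[0.002,0.07,0],"twist":[0,0,-0.02],"jaw":0.6},{"offset":[0.003,0.105,0],"twist":[0,0,-0.02],"jaw":0.6},{"offset":[0.004,0.14,0],"twist":[0,0,-0.03],"jaw":0.6},{"offset":[0.005,0.175,0],"twist":[0,0,-0.031],"jaw":0.6}]'
python3 -m crank '[{"offset":[0,0.035,0],"twist":[0,0,0],"jaw":0.6},{"offset":[0,0.065,0],"twist":[0,0,0],"jaw":0.6},{"offset":[0,0.086,0],"twist":[0,0,0],"jaw":0.6},{"offset":[0,0.086,0],"twist":[0,0,0],"jaw":0.6}]'
python3 - <<'E'
from h import *
s=robot.state();p=robot.camera_params("wrist");im=robot.grab_frame("wrist")
a=-.134;c=np.array([.622,.2103]);u=np.array([np.cos(a),np.sin(a)]);v=np.array([-u[1],u[0]])
cv2.polylines(im,[np.int32(proj(p,[[*(c+i*.084*u+j*.039*v),.004] for i,j in((1,1),(1,-1),(-1,-1),(-1,1))]).round())],True,(0,255,255),1)
print(s["tool_pos"]);cv2.imwrite("pics/w12.png",im)
E
```

```text
time: 31.75
tool_pos: [0.6161, -0.0479, 0.0722]
eef_rot: [[-0.995, 0.102, -0.002], [0.102, 0.995, 0.0], [0.002, 0.0, -1.0]]
wrist_force: [0.5, -0.5, -3.2]
width: 0.0648
time: 32.38
tool_pos: [0.6209, 0.1268, 0.0723]
eef_rot: [[-0.991, 0.133, -0.002], [0.133, 0.991, -0.0], [0.002, -0.001, -1.0]]
wrist_force: [-0.0, 0.5, -3.5]
width: 0.0651
time: 32.88
tool_pos: [0.6213, 0.2125, 0.0727]
eef_rot: [[-0.991, 0.131, -0.001], [0.131, 0.991, -0.0], [0.001, -0.0, -1.0]]
wrist_force: [0.4, -0.4, -4.8]
width: 0.065
[0.6212699  0.21250904 0.07271579]
```

View pics/w12.png

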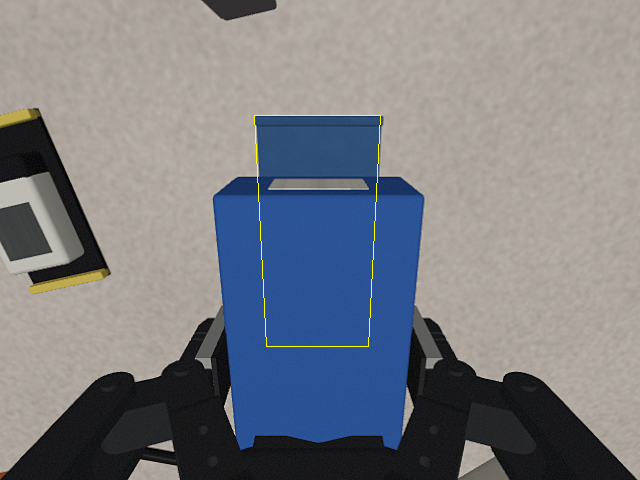

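Square over the blue tray, with its outline matching to 1 px. Lowering.

```bash
python3 -m crank '[{"offset":[0,0,-0.02],"twist":[0,0,0],"jaw":0.6},{"offset":[0,0,-0.045],"twist":[0,0,0],"jaw":0.6},{"offset":[0,0,-0.07],"twist":[0,0,0],"jaw":0.6},{"offset":[0,0,-0.085],"twist":[0,0,0],"jaw":0.6},{"offset":[0,0,-0.09],"twist":[0,0,0],"jaw":0.6}]'
python3 -m crank '[{"offset":[0,0,-0.001],"twist":[0,0,0],"jaw":0.6},{"offset":[0,0,-0.001],"twist":[0,0,0],"jaw":0.6}]'
python3 -m crank '[{"offset":[0,0,-0.001],"twist":[0,0,0],"jaw":0.6},{"offset":[0,0,-0.001],"twist":[0,0,0],"jaw":0.6}]'
python3 -m crank '[{"offset":[0,0,-0.001],"twist":[0,0,0],"jaw":0.6},{"offset":[0,0,-0.001],"twist":[0,0,0],"jaw":0.6}]'
```

```text
time: 33.55
tool_pos: [0.6216, 0.2102, -0.0172]
eef_rot: [[-0.991, 0.134, -0.001], [0.134, 0.991, -0.001], [0.001, -0.001, -1.0]]
wrist_force: [-0.2, -0.3, -3.5]
width: 0.0651
time: 33.8
tool_pos: [0.6226, 0.211, -0.0163]
eef_rot: [[-0.991, 0.133, 0.001], [0.133, 0.991, 0.0], [-0.001, 0.001, -1.0]]
wrist_force: [0.3, -0.7, -4.3]
width: 0.0651
time: 34.05
tool_pos: [0.6222, 0.211, -0.018]
eef_rot: [[-0.991, 0.133, 0.0], [0.133, 0.991, 0.0], [-0.0, 0.0, -1.0]]
wrist_force: [-0.1, -1.3, -4.3]
width: 0.0646
time: 34.3
tool_pos: [0.622, 0.2109, -0.0194]
eef_rot: [[-0.991, 0.133, -0.0], [0.133, 0.991, -0.0], [0.0, -0.0, -1.0]]
wrist_force: [1.0, 0.4, -4.1]
width: 0.065
```

```bash
python3 -m crank '[{"offset":[0,0,-0.001],"twist":[0,0,0],"jaw":0.6},{"offset":[0,0,-0.001],"twist":[0,0,0],"jaw":0.6}]'
python3 -m crank '[{"offset":[0,0,-0.001],"twist":[0,0,0],"jaw":0.6},{"offset":[0,0,-0.001],"twist":[0,0,0],"jaw":0.6}]'
```

```text
time: 34.55
tool_pos: [0.622, 0.2109, -0.0205]
eef_rot: [[-0.991, 0.133, -0.0], [0.133, 0.991, -0.0], [0.0, -0.0, -1.0]]
wrist_force: [-1.0, -0.2, -3.7]
width: 0.0651
time: 34.8
tool_pos: [0.6222, 0.2109, -0.0212]
eef_rot: [[-0.991, 0.133, 0.0], [0.133, 0.991, 0.0], [-0.0, 0.0, -1.0]]
wrist_force: [-0.8, 0.2, -2.4]
width: 0.065
```

```bash
python3 -m crank '[{"offset":[0,0,-0.001],"twist":[0,0,0],"jaw":0.6},{"offset":[0,0,-0.001],"twist":[0,0,0],"jaw":0.6}]'
```

```text
time: 35.05
tool_pos: [0.6222, 0.2109, -0.0213]
eef_rot: [[-0.991, 0.133, 0.001], [0.133, 0.991, 0.0], [-0.001, 0.0, -1.0]]
wrist_force: [-5.3, -1.0, 5.5]
width: 0.0647
```

Contact. Releasing and lifting straight up, then a final check from the fixed cameras.

```bash
python3 -m crank '[{"offset":[0,0,0],"twist":[0,0,0],"jaw":1},{"offset":[0,0,0],"twist":[0,0,0],"jaw":1},{"offset":[0,0,0],"twist":[0,0,0],"jaw":1},{"offset":[0,0,0],"twist":[0,0,0],"jaw":1},{"offset":[0,0,0.02],"twist":[0,0,0],"jaw":1}]'
python3 -m crank '[{"offset":[0,0,0.04],"twist":[0,0,0],"jaw":1},{"offset":[0,0,0.09],"twist":[0,0,0],"jaw":1},{"offset":[0,0,0.14],"twist":[0,0,0],"jaw":1},{"offset":[-0.04,-0.04,0.18],"twist":[0,0,0],"jaw":1},{"offset":[-0.08,-0.08,0.18],"twist":[0,0,0],"jaw":1}]'
python3 -m crank '[{"offset":[-0.02,-0.04,0],"twist":[0,0,0],"jaw":1},{"offset":[-0.04,-0.08,0],"twist":[0,0,0],"jaw":1},{"offset":[-0.06,-0.12,0],"twist":[0,0,0],"jaw":1},{"offset":[-0.06,-0.12,0],"twist":[0,0,0],"jaw":1},{"offset":[-0.06,-0.12,0],"twist":[0,0,0],"jaw":1}]'
python3 - <<'E'
from h import *
P={n:(robot.camera_params(n),robot.grab_frame(n)) for n in("top","side")}
for n,(p,im) in P.items():
    for c,a,l,w,h in(((.622,.2103),-.134,.124,.066,.036),((.3841,.3175),-.133,.096,.056,.028),((.5715,.0265),.088,.072,.044,.02)):
        u=np.array([np.cos(a),np.sin(a)]);v=np.array([-u[1],u[0]])
        cv2.polylines(im,[np.int32(proj(p,[[*(np.array(c)+i*l/2*u+j*w/2*v),.004+h] for i,j in((1,1),(1,-1),(-1,-1),(-1,1))]).round())],True,(0,255,255),1)
    im0=cv2.imread(f"pics/{n}0.png");
    for nm,X in(("rack",[.43,.19,.05]),("bottle",[.43,-.19,.045])):
        q=proj(p,X)[0].astype(int);sl=np.s_[q[1]-22:q[1]+22,q[0]-22:q[0]+22];print(n,nm,cv2.absdiff(im0[sl],im[sl]).mean().round(2))
t=P["top"][1][140:340,140:480];s=P["side"][1]
cv2.imwrite("pics/final.png",np.vstack([cv2.resize(t,(680,400)),cv2.resize(np.hstack([s[160:260,140:360],s[370:470,340:460]]),(680,200))]))
print(robot.state()["time"],robot.state()["tool_pos"])
E
```

```text
time: 35.67
tool_pos: [0.6209, 0.2105, -0.0033]
eef_rot: [[-0.991, 0.133, -0.003], [0.133, 0.991, -0.001], [0.003, -0.001, -1.0]]
wrist_force: [0.3, 0.7, 0.1]
width: 0.0855
time: 36.3
tool_pos: [0.5427, 0.1308, 0.1819]
eef_rot: [[-0.991, 0.132, 0.006], [0.132, 0.991, 0.001], [-0.005, 0.002, -1.0]]
wrist_force: [-0.2, -1.2, 0.5]
width: 0.0851
time: 36.92
tool_pos: [0.4824, 0.011, 0.1789]
eef_rot: [[-0.991, 0.134, 0.002], [0.134, 0.991, 0.0], [-0.002, 0.0, -1.0]]
wrist_force: [-0.6, -0.3, 0.6]
width: 0.0855
top rack 0.7
top bottle 0.68
side rack 3.18
side bottle 3.15
37.025 [0.48250215 0.01161183 0.17813172]
```

The viewer's limit is reached, so I'll do the final check with numbers.

```bash
python3 - <<'E'
from h import *
p=robot.camera_params("top");im=robot.grab_frame("top");sd=robot.grab_frame("side");s0=cv2.imread("pics/side0.png")
h=cv2.cvtColor(im,cv2.COLOR_BGR2HSV);H,S,V=[h[...,k].astype(int) for k in range(3)]
def win(m,X,r):
    q=proj(p,X)[0].astype(int);o=np.zeros(m.shape,bool);sl=np.s_[q[1]-r:q[1]+r,q[0]-r:q[0]+r];o[sl]=m[sl];return o
for t in(150,175,200): 
    o=win((H>95)&(H<125)&(S>t),[.622,.21,.02],48)
    if o.any(): print("blue",t,rect(p,o,.04))
print("green",rect(p,win((H>45)&(H<90)&(S>170),[.384,.318,.02],42),.032))
print("meter white",rect(p,win((S<60)&(V>110),[.5715,.0265,.02],20),.024))
m=win(((H<8)|(H>172))&(S>130),[.4,-.32,.04],12)
pr=robot.camera_params("side");print("lid px V std",V[m].std())
for nm,X in(("rack",[.43,.19,.05]),("bottle",[.43,-.19,.045]),("bare table",[.3,.0,0])):
    q=proj(pr,X)[0].astype(int);sl=np.s_[q[1]-25:q[1]+25,q[0]-25:q[0]+25]
    a,b=[cv2.cvtColor(i[sl],6).astype(np.float64) for i in(s0,sd)];print(nm,cv2.phaseCorrelate(a,b))
E
```

```text
blue 150 (array([0.6162, 0.2048], dtype=float32), array([0.0729, 0.1615], dtype=float32), np.float32(-0.132))
blue 175 (array([0.6163, 0.205 ], dtype=float32), array([0.0711, 0.1615], dtype=float32), np.float32(-0.128))
blue 200 (array([0.6204, 0.2067], dtype=float32), array([0.0665, 0.1258], dtype=float32), np.float32(-0.139))
green (array([0.3852, 0.3135], dtype=float32), array([0.0579, 0.0943], dtype=float32), np.float32(-0.132))
meter white (array([0.5622, 0.0298], dtype=float32), array([0.0665, 0.0889], dtype=float32), np.float32(1.563))
lid px V std 7.875019710339883
rack ((-0.09591467522042763, -0.14294555511657947), 0.9587425262488932)
bottle ((0.058740940733894575, 0.037439766631422344), 0.9662703426659894)
bare table ((-0.03867648621515585, 0.09843390073847758), 1.0487877414021534)
```

```bash
python3 -c "
from workcell import robot
print(robot.finish_job(), robot.state()['time'])"
```

```text
the job is handed in; nothing more can be done
the job is handed in; nothing more can be done
```

I took the stack apart from the top down and handed the job in at about 37 s. The jar is in the coaster, the meter in its dock, the green box on the green tray and the blue box on the blue tray. Each was lowered until the wrist force showed contact, then released. The job reports no verdict.

**Missed first grasp:** my first try at the jar closed on air. The camera views put the real fingertips about 37 mm above the reported tool position, so I corrected every height for that. The jar had not moved.

**Last checks:**

| Thing | Result |
|---|---|
| Jar | Seen standing in the coaster after release; not measured again at the end |
| Meter | Matched its dock outline within a few mm in the side view after release |
| Green box | About 4 mm from the tray centre, yaw within 0.01 rad |
| Blue box | About 4 mm from the tray centre, yaw within 0.01 rad |
| Tube rack and bottle | No visible shift (under 0.2 px in the side view) |

**Checks that failed:**
- The final colour check of the meter mixed it up with its surroundings and was unusable, so the meter rests on the earlier outline match.
- Looser colour thresholds for the blue box merged it with its tray; only the strictest one gave the right box size, and that is the figure above.
- The last picture could not be viewed because the 16-picture limit was reached, so the final check was by numbers only.

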